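Hinge check of the suppository moulds

ROBOT

A 7-joint arm with a two-finger parallel gripper is mounted at the origin on a cart in front of the work surface, level with it; the furniture and walls round the work are solid. World frame = base frame: x ahead of the robot, y to its left, z up, the work surface at z = 0. Lengths are in m, angles in rad, forces in N, time in s.
With the tool pointing down it reaches from about 0.425 to 0.95 m from the base axis. Payload 4.7 kg.
Tool frame: the origin (TCP) lies midway between the tips of the shut fingers; the grasp point (between the pads) lies behind it (env.grasp_offset is the z of the grasp point in the tool frame, in m); z points along the fingers, y is the line along which they close (so a half turn about z gives the same grasp; the last joint's range is limited). The gripper opens to 85 mm and grips with 20 to 120 N. Pads are 22 mm wide; open, the fingers measure 114 mm over their backs; the gripper's body (76 mm by 85 mm) begins 54 mm behind the grasp point. The pads swing forward as they close: fully open they stand 13 mm farther back than shut.
Start: joints at [1.075, 0.469, -0.049, 1.532, 0.024, 1.141, -0.082], TCP at [0.304, -0.603, 0.231] pointing down, gripper open.
Joint ranges: [-2.59, 2.59], [-0.33, 1.99], [-1.39, 1.29], [0.1, 2.45], [-1.04, 4.18], [0.21, 1.99], [-2.66, 2.66]. Speed limits (rad/s): [2.57, 2.57, 3.14, 3.14, 3.14, 3.14, 3.14].

INTERFACE

Orientations are given as a unit quaternion [x, y, z, w].
In Python, from plant import env gives the robot as it stands.
- The arm moves only by the tool drive_tool, never from a script. Its argument "rows" is a list of rows, each a list of 3 entries, a list of its own where there are three numbers: the turn, a rotation vector about the world's x, y, z in rad, then the shift along the world's x, y, z in cm, then the finger opening in cm, from 0 to 8.54. A call has 1 to 20 rows; each row is the pose to reach, as a shift and turn from the pose commanded when the call began; what a row does not reach only later rows make up. A row lasts 1/12 s, in which the tool goes at most 41.7 mm and 7.16 degrees, less where a joint would pass 70% of its speed; a pose out of reach is approached as far as the arm can. A call with a gripper value outside its range is refused whole. The fingers move at their own pace and stop on an object; "grip_force" is the grip in N (left out, the last holds). Time passes only in rows, so rows that repeat a pose let the fingers close. It gives the time, the measured TCP pose, the force, the opening and the grip force at its end, in the units of the state.
- env.read_state(): the state, without advancing time (a new reading comes with each control period).
- env.get_image(name): name is "side" or "top"; returns a dict with "frame" (384x512x3 uint8, blue, green, red), "depth" (384x512 float32, m along the optical axis (not along the pixel's ray), 0 where there is no reading), "fov_y" (degrees; the focal length in pixels is half the picture's height over the tangent of half this angle, whatever the lens; pixels are square), "cx", "cy" (the principal point, pixels), "k1" (the pictures are not rectified: a ray, as slopes to the right and down, at radius r is drawn at 1 + k1 r^2 times it, then the intrinsics apply), "R" (3x3) and "t" (3): a world point X has camera coordinates R X + t. Camera axes: x right, y down, z forward; pixel columns grow to the right and rows downward; lengths in m; the calibration is good to about 2 mm. A picture is of the moment at which its call begins.
- env.finish_job(): hands the job in; it is judged then, once.
The state is a dict: "time_s": time; "joint_positions": joint angles; "joint_vel": joint speeds; "tau": joint torques, N m; "eef_pos": TCP position; "ee_rot": TCP orientation; "ft_force": force on the tool from outside, world axes, zero at the start; "torque": the same for the moment, N m; "gripper_width": opening from 0.0 (shut) to 1.0 (fully open); "finger_force": force on a finger pad.
Only numpy, scipy, OpenCV 4.12 (cv2) and the standard library are available. Lean on these libraries where they do the work, as an engineer would, in place of code of your own. Each camera call takes 0.05 s, during which the arm holds its last target. There are 200 camera calls.

TASK

Before the pour, check the hinges of the three suppository moulds: swing each loose half right out to its stop, and leave the two sound moulds standing wide open where they are, so that they are not mixed up with the bad one. One of the three binds and jams part-way: push that one flush shut again, and set it down gently, flat on its feet, in the steel repair tray. Only when it lies there, swing the two sound moulds flush shut, ready for pouring, and leave the jars and other things round them undisturbed.

Things in the scene. Friction and masses are not known exactly. Their poses are not given: they have to be found in the camera images.
- mould_a: one of three alike loose suppository moulds, 0.6 to 0.95 kg, on rubber feet. Origin: centre of the underside, on the parting line; x along it, z up. Steel base plate x -69 to +63, y -38 to +38, top at z = 8 mm. On it two aluminium bars, x -50 to +56, z 8.5 to 38: a fixed one at y 0 to +20, the loose one (leaf) at y 0 to -20 when shut; shut, lift it by gripping both (41 mm) across y near x = 0
- mould_a_leaf (a joint): leaf angle (rad) about an upright pin at the bars' -x end: 0 = shut against a stop; grows as the knob end swings level to the mould's -y side. Sound moulds open to a stop at 1.6; one of the three, alike to the eye and standing elsewhere each time, jams hard at 0.5. Starts at 0 to 0.3; friction 0.03 N m, stays where left. Over some 5 N on the knob of a jammed leaf can shift the mould
- mould_a_knob (a point): centre of the round upright black knob on top of the free end of the leaf of mould_a, 56 mm above the mould's underside; 13 mm across, z 45 to 66 mm, on a thin stem. 105 mm along the leaf from the hinge pin, 11.4 mm to the leaf's side of the line through the pin
- mould_a_hinge (a point): axis of the hinge pin of mould_a, at the height of the bars' top (38 mm above the mould's underside); x = -58 mm, y = 0 in the mould's frame
- mould_b: one of three alike loose suppository moulds, 0.6 to 0.95 kg, on rubber feet. Origin: centre of the underside, on the parting line; x along it, z up. Steel base plate x -69 to +63, y -38 to +38, top at z = 8 mm. On it two aluminium bars, x -50 to +56, z 8.5 to 38: a fixed one at y 0 to +20, the loose one (leaf) at y 0 to -20 when shut; shut, lift it by gripping both (41 mm) across y near x = 0
- mould_b_leaf (a joint): leaf angle (rad) about an upright pin at the bars' -x end: 0 = shut against a stop; grows as the knob end swings level to the mould's -y side. Sound moulds open to a stop at 1.6; one of the three, alike to the eye and standing elsewhere each time, jams hard at 0.5. Starts at 0 to 0.3; friction 0.03 N m, stays where left. Over some 5 N on the knob of a jammed leaf can shift the mould
- mould_b_knob (a point): centre of the round upright black knob on top of the free end of the leaf of mould_b, 56 mm above the mould's underside; 13 mm across, z 45 to 66 mm, on a thin stem. 105 mm along the leaf from the hinge pin, 11.4 mm to the leaf's side of the line through the pin
- mould_b_hinge (a point): axis of the hinge pin of mould_b, at the height of the bars' top (38 mm above the mould's underside); x = -58 mm, y = 0 in the mould's frame
- mould_c: one of three alike loose suppository moulds, 0.6 to 0.95 kg, on rubber feet. Origin: centre of the underside, on the parting line; x along it, z up. Steel base plate x -69 to +63, y -38 to +38, top at z = 8 mm. On it two aluminium bars, x -50 to +56, z 8.5 to 38: a fixed one at y 0 to +20, the loose one (leaf) at y 0 to -20 when shut; shut, lift it by gripping both (41 mm) across y near x = 0
- mould_c_leaf (a joint): leaf angle (rad) about an upright pin at the bars' -x end: 0 = shut against a stop; grows as the knob end swings level to the mould's -y side. Sound moulds open to a stop at 1.6; one of the three, alike to the eye and standing elsewhere each time, jams hard at 0.5. Starts at 0 to 0.3; friction 0.03 N m, stays where left. Over some 5 N on the knob of a jammed leaf can shift the mould
- mould_c_knob (a point): centre of the round upright black knob on top of the free end of the leaf of mould_c, 56 mm above the mould's underside; 13 mm across, z 45 to 66 mm, on a thin stem. 105 mm along the leaf from the hinge pin, 11.4 mm to the leaf's side of the line through the pin
- mould_c_hinge (a point): axis of the hinge pin of mould_c, at the height of the bars' top (38 mm above the mould's underside); x = -58 mm, y = 0 in the mould's frame
- repair_tray: shallow stainless tray, fixed, the repair tray; outside 120 (x) x 160 (y) mm, rim 22 mm high, walls 3 mm, inner floor 114 x 154 mm at z = 3 mm. Origin: centre of its underside. A mould fits in lengthwise: its x along the tray's y, either way round
- jar_blue: bystander, loose: round white plastic cream jar with a wide lid and a blue band, 61 mm across, 46 high. Origin: centre of the underside
- jar_green: bystander, loose: small round white cream jar, green band, 45 mm across, 34 high. Origin: centre of the underside
- pot: bystander, loose: low round cream-coloured cosmetic pot, red band, 63 mm across, 34 high. Origin: centre of the underside
- beaker: bystander, loose: empty clear beaker, 62 mm across, 71 high. Origin: centre of the underside
- boat: bystander, loose: square white plastic weighing dish, 89 mm wide, 19 high, at the front edge. Origin: centre of the underside
- jar_brown: bystander, loose: round white cream jar, ochre band, 53 mm across, 40 high. Origin: centre of the underside
- dropper_c: bystander, loose: slim brown dropper bottle with black rubber top, 33 mm across, 102 high, in the middle of the worktop. Origin: centre of the underside
- dropper_d: bystander, loose: slim brown dropper bottle like dropper_c, 102 high, at the left beside the mixer. Origin: centre of the underside

How it is judged:
By the outcome, as a careful person would: the job done as asked, in the order asked, and still so for the second after the job is handed in, with the robot touching nothing.
It also fails if it takes over 72 s, if anything falls off the work surface, if the arm or the gripper's body presses on something with over 40 N, if the wrist force passes 120 N, or if a joint passes its speed limit or range.

## Working session

There is one attempt and no reset: what is moved stays moved. The work goes in short steps, Python scripts to look and compute and a tool call to move; the robot and the scene stay as the last step left them, time stands still between calls to the robot, and variables do not carry over. Pictures are saved under pics/ and viewed, at most 10 in all, crops included, and the job is handed in when it is done.

Besides the shell and the picture viewer there is one more tool, called after "Call:" as name(argument=value, ...) on one line, values as JSON. drive_tool: Moves the arm, as the interface text tells. Its arguments: {"type":"object","properties":{"rows":{"type":"array","items":{"type":"array"}},"grip_force":{"type":"number"}},"required":["rows"]}

```bash
ls; mkdir -p pics; cat > h.py <<'E'
import numpy as np, cv2, pickle, sys
def snap(tag):
    from plant import env
    o={}
    for n in("side","top"):
        d=env.get_image(n); o[n]=d; cv2.imwrite(f"pics/{tag}_{n}.png",cv2.resize(d["frame"],None,fx=1.5,fy=1.5,interpolation=cv2.INTER_CUBIC))
    pickle.dump(o,open(f"{tag}.pkl","wb")); return o
def load(tag): return pickle.load(open(f"{tag}.pkl","rb"))
def K(d):
    f=d["frame"].shape[0]/2/np.tan(np.radians(d["fov_y"])/2)
    return np.array([[f,0,d["cx"]],[0,f,d["cy"]],[0,0,1.]]),np.array([d["k1"],0,0,0,0.])
def ray(d,p):
    k,c=K(d); q=cv2.undistortPoints(np.array([[p]],float),k,c)[0,0]
    R=np.array(d["R"]);t=np.array(d["t"]); return -R.T@t, R.T@np.array([q[0],q[1],1])
def onz(d,p,z):
    o,r=ray(d,p); return o+r*(z-o[2])/r[2]
def proj(d,X):
    k,c=K(d); return cv2.projectPoints(np.array(X,float).reshape(-1,1,3),cv2.Rodrigues(np.array(d["R"]))[0],np.array(d["t"],float),k,c)[0][:,0]
def cloud(d):
    k,c=K(d);h,w=d["depth"].shape;g=np.stack(np.meshgrid(np.arange(w),np.arange(h)),-1).reshape(-1,1,2).astype(float)
    q=cv2.undistortPoints(g,k,c)[:,0];z=d["depth"].reshape(-1,1)
    P=(np.c_[q,np.ones(len(q))]*z-np.array(d["t"]))@np.array(d["R"]); P[z[:,0]==0]=np.nan
    return P.reshape(h,w,3)
E
python3 - <<'E'
from h import *
o=snap("s0")
for n in o: d=o[n];print(n,d["fov_y"],d["k1"],d["cx"],d["cy"],(-np.array(d["R"]).T@d["t"]).round(3),np.array(d["R"]).round(2).tolist())
from plant import env
print(env.read_state(),env.grasp_offset)
E
```

```text
pics
side 56.86806645849815 2.6729927519000133e-05 255.91054783755155 188.24476535115124 [-0.199  0.243  0.486] [[-0.31, -0.95, -0.02], [-0.45, 0.17, -0.88], [0.84, -0.26, -0.48]]
top 53.06709525743539 -0.10188881428650591 256.1676039946968 193.94376664790906 [ 0.446 -0.009  1.271] [[-0.02, -1.0, 0.0], [-1.0, 0.02, -0.09], [0.09, -0.01, -1.0]]
{'time_s': 0.1, 'joint_positions': array([ 1.07509233,  0.46935945, -0.04856328,  1.53360588,  0.02407455,
        1.14098036, -0.0823209 ]), 'joint_vel': array([ 0.00157968, -0.00160467,  0.00093545, -0.0047565 ,  0.00119609,
        0.00047229, -0.00027514]), 'tau': array([ 7.21620690e-04, -5.11512601e+01, -4.71700681e-02, -2.38391876e+01,
        1.07696035e-02,  4.36169270e-03, -4.44811667e-05]), 'eef_pos': array([ 0.30353386, -0.60230437,  0.23035384]), 'ee_rot': array([ 9.72888281e-01,  2.31273885e-01, -2.30298025e-04, -8.53830624e-04]), 'ft_force': array([ 0.39355727, -0.07473689, -0.14923301]), 'torque': array([ 0.01291866, -0.04694841, -0.00182289]), 'finger_force': 0.0, 'gripper_width': 1.0049618639553664} -0.0187
```

View pics/s0_top.png

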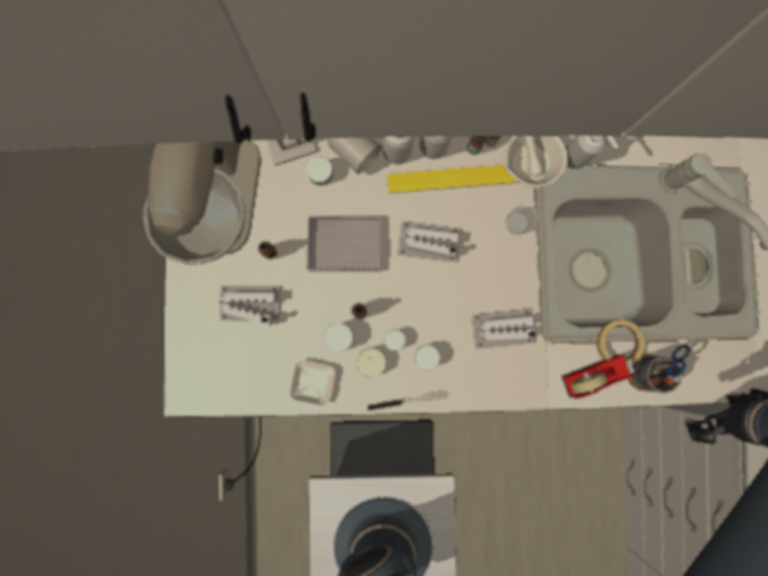

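View pics/s0_side.png

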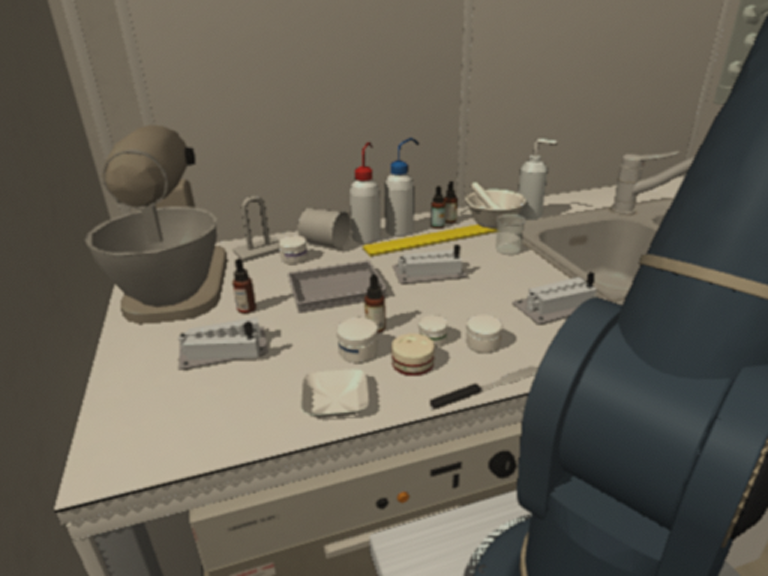

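The top view shows three moulds, at about (250,304), (432,240) and (505,327) in 1.5x pixels. The tray is at (347,243), and the droppers are at (268,249) and (359,311). Next I'll enlarge each mould.

```bash
python3 - <<'E'
from h import *
o=load("s0")
def crop(d,cx,cy,w,h,s):
    return cv2.resize(d["frame"][cy-h//2:cy+h//2,cx-w//2:cx+w//2],None,fx=s,fy=s,interpolation=cv2.INTER_CUBIC)
T=[(168,203),(288,161),(336,218)];S=[(150,228),(287,175),(375,200)]
a=np.hstack([crop(o["top"],x,y,52,50,5) for x,y in T]);b=np.hstack([crop(o["side"],x,y,74,60,260/74) for x,y in S])
b=b[:,:a.shape[1]]; im=np.vstack([a[:, :b.shape[1]],b]);print(im.shape,a.shape,b.shape);cv2.imwrite("pics/c0.png",im)
E
```

```text
(461, 780, 3) (250, 780, 3) (211, 780, 3)
```

View pics/c0.png

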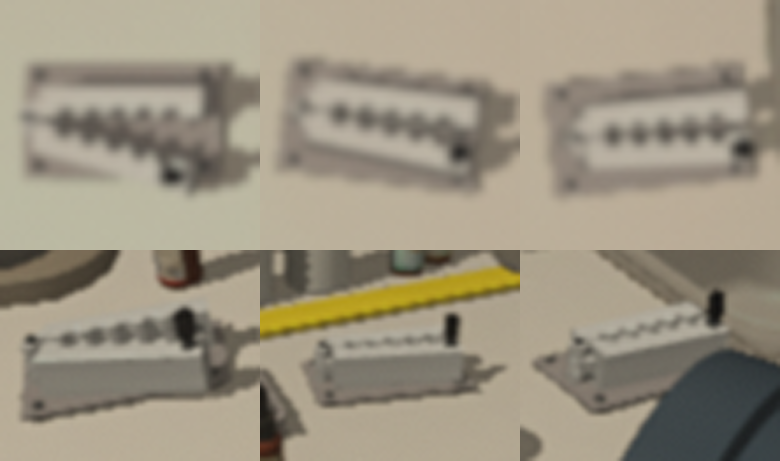

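All three hinges are at the left end (world +y), so the leaves swing towards the robot. The left mould stands about 0.3 rad open and the other two are nearly shut. Knobs, in crop pixels: left (172,175), middle (458,151) and right (742,148). Now I'll measure.

```bash
python3 - <<'E'
from h import *
o=load("s0");t=o["top"];s=o["side"]
T=[(168,203),(288,161),(336,218)];S=[(150,228),(287,175),(375,200)]
kt=[(172,173),(459-260,150),(742-520,147)];ks=[(185,328-250),(452-260,330-250),(715-520,307-250)]
Ct=cloud(t);Cs=cloud(s)
k=260/74
for i in range(3):
    up=lambda c,w,h,p,f:((p[0]+.5)/f-.5+c[0]-w//2,(p[1]+.5)/f-.5+c[1]-h//2)
    p=up(T[i],52,50,kt[i],5);q=up(S[i],74,60,ks[i],k)
    (a,u),(b,v)=ray(t,p),ray(s,q)
    l=np.linalg.lstsq(np.c_[u,-v],b-a,rcond=None)[0];X,Y=a+l[0]*u,b+l[1]*v
    print(i,"knob",((X+Y)/2).round(4),"gap",np.linalg.norm(X-Y).round(4), "onz",onz(t,p,.056).round(4),onz(t,p,.066).round(4))
    x,y=T[i];W=Ct[y-25:y+25,x-26:x+26].reshape(-1,3);W=W[~np.isnan(W[:,0])]
    print(" table z",np.median(W[:,2]).round(4),"pct",np.percentile(W[:,2],[1,10,25,75,90,97]).round(4))
    r=W[(W[:,2]>.004)&(W[:,2]<.08)]
    print(" foot",cv2.minAreaRect((r[:,:2]*1000).astype(np.float32)),len(r))
    r=r[(r[:,2]>.03)&(r[:,2]<.045)];print(" bars",cv2.minAreaRect((r[:,:2]*1000).astype(np.float32)),len(r),np.median(r[:,2]))
# tray
W=Ct[140:185,200:265].reshape(-1,3);r=W[(W[:,2]>.012)&(W[:,2]<.04)]
print("tray rim",cv2.minAreaRect((r[:,:2]*1000).astype(np.float32)),len(r))
E
```

```text
0 knob [0.4989 0.2414 0.0508] gap 0.0018 onz [0.4986 0.2395 0.056 ] [0.4981 0.2374 0.066 ]
 table z 0.0016 pct [-0.0058 -0.0028 -0.001   0.0089  0.0369  0.0404]
 foot ((533.6146240234375, 278.78887939453125), (167.29022216796875, 164.10302734375), 87.60318756103516) 983
 bars ((531.4177856445312, 283.5480651855469), (116.17877197265625, 68.46849822998047), 79.122802734375) 369 0.038023067302459655
1 knob [ 0.6406 -0.163   0.0507] gap 0.0008 onz [ 0.6396 -0.1627  0.056 ] [ 0.638  -0.1614  0.066 ]
 table z 0.0012 pct [-0.0061 -0.0032 -0.0013  0.0081  0.0366  0.04  ]
 foot ((664.1923828125, -119.47486114501953), (168.83265686035156, 164.42495727539062), 86.28657531738281) 892
 bars ((663.2019653320312, -117.73374938964844), (118.58060455322266, 46.361873626708984), 78.9413070678711) 356 0.03764902867040267
2 knob [ 0.456  -0.3255  0.0524] gap 0.0012 onz [ 0.4556 -0.3251  0.056 ] [ 0.4556 -0.3225  0.066 ]
 table z 0.0016 pct [-0.0058 -0.0031 -0.0012  0.0086  0.0372  0.0405]
 foot ((472.9424743652344, -277.7603759765625), (171.8706512451172, 162.4351348876953), 88.56502532958984) 991
 bars ((468.68084716796875, -273.49810791015625), (45.95170211791992, 122.04966735839844), 0.692529559135437) 384 0.03796763043316219
tray rim ((662.3057861328125, 69.80750274658203), (162.24302673339844, 121.4299545288086), 88.87784576416016) 325
```

```bash
cat > fit.py <<'E'
from h import *
from scipy.optimize import minimize
from scipy.spatial.transform import Rotation
def hmodel(P,m):
    x,y,yaw,th=m;c,s=np.cos(yaw),np.sin(yaw);d=P[:,:2]-[x,y]
    u=c*d[:,0]+s*d[:,1];v=-s*d[:,0]+c*d[:,1]
    sg=lambda a:1/(1+np.exp(-a/.0008))
    box=lambda u,v,a,b,e,f:sg(u-a)*sg(b-u)*sg(v-e)*sg(f-v)
    h=.008*box(u,v,-.069,.063,-.038,.038)
    h=np.maximum(h,.038*box(u,v,-.05,.056,0,.02))
    # leaf: rotate by +th about pin to bring back shut
    du=u+.058;lu=np.cos(th)*du-np.sin(th)*v-.058;lv=np.sin(th)*du+np.cos(th)*v
    h=np.maximum(h,.038*box(lu,lv,-.05,.056,-.02,0))
    k=(lu-.047)**2+(lv+.0114)**2<.0095**2
    return h,k
def fit(o,m0,views=("top",)):
    best=None
    Q=[]
    for n in views:
        W=cloud(o[n]).reshape(-1,3);Q.append(W[(np.linalg.norm(W[:,:2]-m0[:2],axis=1)<.13)&(W[:,2]<.048)&(W[:,2]>-.02)])
    Q=np.vstack(Q)
    def cost(m):
        h,k=hmodel(Q,m);e=np.abs(Q[:,2]-h);return np.minimum(e,.02)[~k].sum()/len(Q)
    for dth in(0,.15,.3) if len(m0)<4 else (0,):
        z=np.r_[m0[:3],(m0[3] if len(m0)>3 else 0)+dth]
        S=np.vstack([z]+[z+v for v in np.diag([.008,.008,.08,.15])])
        r=minimize(cost,z,method="Nelder-Mead",options=dict(initial_simplex=S,maxiter=800))
        if best is None or r.fun<best.fun:best=r
    return best.x,best.fun
def knob(m,th=None):
    x,y,yaw,t=m;t=t if th is None else th
    R=lambda a:np.array([[np.cos(a),-np.sin(a)],[np.sin(a),np.cos(a)]])
    return np.array([x,y])+R(yaw)@(np.array([-.058,0])+R(-t)@np.array([.105,-.0114]))
def overlay(o,ms,n="top"):
    im=cv2.resize(o[n]["frame"],None,fx=3,fy=3,interpolation=cv2.INTER_CUBIC)
    for m in ms:
        c,s=np.cos(m[2]),np.sin(m[2]);R=np.array([[c,-s],[s,c]])
        def poly(a,z,col):
            p=(np.array(a)@R.T+m[:2]);q=proj(o[n],np.c_[p,np.full(len(p),z)]);cv2.polylines(im,[np.round((q+.5)*3-.5).astype(int)],True,col,1)
        rc=lambda a,b,e,f:np.array([[a,e],[b,e],[b,f],[a,f]])
        poly(rc(-.069,.063,-.038,.038),.008,(0,0,255));poly(rc(-.05,.056,0,.02),.038,(0,200,0))
        t=m[3];ct,st=np.cos(t),np.sin(t);L=rc(-.05,.056,-.02,0)+[.058,0]
        poly(L@np.array([[ct,st],[-st,ct]]).T-[.058,0],.038,(255,0,0))
        k=proj(o[n],[*knob(m),.066])[0];cv2.circle(im,tuple(np.round((k+.5)*3-.5).astype(int)),6,(0,255,255),1)
    return im
E
python3 - <<'E'
from fit import *
o=load("s0");ms=[]
for c in [(.535,.285,-1.57),(.664,-.115,-1.75),(.47,-.27,-1.5)]:
    for v in (("top",),("top","side")):
        m,f=fit(o,np.array(c),v);print(v,m.round(4),round(f*1000,2),"knob",knob(m).round(4))
    m,f=fit(o,np.array(c));ms.append(m)
np.save("ms0.npy",ms);im=overlay(o,ms)
cv2.imwrite("pics/ov0.png",np.vstack([np.hstack([im[y*3-80:y*3+80,x*3-85:x*3+85] for x,y in [(168,203),(288,161),(336,218)]]),]))
E
```

```text
('top',) [ 0.5389  0.2799 -1.569   0.3025] 2.63 knob [0.4968 0.241 ]
('top', 'side') [ 0.5377  0.2817 -1.5915  0.2998] 3.16 knob [0.495  0.2437]
('top',) [ 0.6666 -0.1219 -1.7083  0.111 ] 2.99 knob [ 0.6377 -0.1634]
('top', 'side') [ 0.6667 -0.1197 -1.7026  0.127 ] 3.18 knob [ 0.6365 -0.1608]
('top',) [ 0.4703 -0.277  -1.5012  0.0862] 2.61 knob [ 0.4531 -0.3239]
('top', 'side') [ 0.4699 -0.2765 -1.4941  0.0837] 2.84 knob [ 0.4533 -0.3236]
```

View pics/ov0.png

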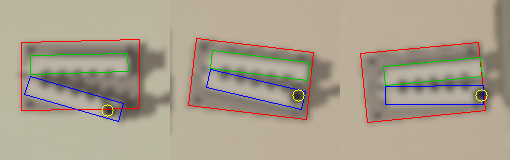

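```bash
cat > tgt.py <<'E'
from fit import *
def cur():
    from plant import env
    s=env.read_state();R=Rotation.from_quat(s["ee_rot"]).as_matrix()
    return s,np.array(s["eef_pos"]),np.arctan2(R[1,1],R[0,1])
def path(m,ths,lead=0,inward=.005,base=None,off=(0,0)):
    """rows relative to commanded pose `base`=(pos,yaw) for tool caging the knob; lead>0 opens (m), <0 shuts"""
    p,a=base
    for th in ths:
        k=knob(m,th)+off;d=m[2]-th;L=np.array([np.cos(d),np.sin(d)]);T=np.array([np.sin(d),-np.cos(d)])
        q=k-inward*L+lead*T;ya=d+np.pi/2;dy=(ya-a+np.pi)%(2*np.pi)-np.pi
        print(f"th {th:.2f} q7rel {ya-np.arctan2(q[1],q[0]):.2f} r {np.hypot(*q):.3f} turn {dy:.3f} shift {((q-p[:2])*100).round(2)} xy {q.round(4)}")
E
python3 - <<'E'
from tgt import *
s,p,a=cur();ms=np.load("ms0.npy");print(p,a)
path(ms[2],[.086],base=(p,a),off=(.0012,-.0008))
print((.15-p[2])*100,(.047-p[2])*100)
path(ms[2],[.086,.3,.45,.6,.9,1.2,1.5,1.6],lead=.0085,base=(p,a))
path(ms[1],[.1,1.6],base=(p,a));path(ms[0],[.3,1.6],base=(p,a))
E
```

```text
[ 0.30353386 -0.60230437  0.23035384] -1.1040224612936673
th 0.09 q7rel 0.60 r 0.556 turn 1.088 shift [15.09 28.26] xy [ 0.4544 -0.3197]
-8.03538441992831 -18.335384419928307
th 0.09 q7rel 0.61 r 0.547 turn 1.088 shift [14.12 28.35] xy [ 0.4447 -0.3188]
th 0.30 q7rel 0.40 r 0.526 turn 0.874 shift [12.05 29.04] xy [ 0.4241 -0.3119]
th 0.45 q7rel 0.26 r 0.511 turn 0.724 shift [10.71 29.77] xy [ 0.4107 -0.3046]
th 0.60 q7rel 0.11 r 0.496 turn 0.574 shift [ 9.5 30.7] xy [ 0.3985 -0.2953]
th 0.90 q7rel -0.21 r 0.466 turn 0.274 shift [ 7.55 33.04] xy [ 0.379  -0.2719]
th 1.20 q7rel -0.54 r 0.441 turn -0.026 shift [ 6.38 35.86] xy [ 0.3673 -0.2438]
th 1.50 q7rel -0.90 r 0.422 turn -0.326 shift [ 6.09 38.89] xy [ 0.3645 -0.2134]
th 1.60 q7rel -1.02 r 0.418 turn -0.426 shift [ 6.2 39.9] xy [ 0.3655 -0.2033]
th 0.10 q7rel 0.01 r 0.659 turn 0.866 shift [33.64 44.34] xy [ 0.64   -0.1589]
th 1.60 q7rel -1.67 r 0.579 turn -0.634 shift [27.43 56.57] xy [ 0.5779 -0.0366]
th 0.30 q7rel -0.76 r 0.556 turn 0.806 shift [19.5 84.8] xy [0.4985 0.2457]
th 1.60 q7rel -2.27 r 0.563 turn -0.494 shift [13.56 95.44] xy [0.4391 0.3521]
```

Call:
drive_tool(rows=[[[0,0,1.088],[15.1,28.3,-8.0],3.0],[[0,0,1.088],[15.1,28.3,-8.0],3.0],[[0,0,1.088],[15.1,28.3,-8.0],3.0],[[0,0,1.088],[15.1,28.3,-8.0],3.0],[[0,0,1.088],[15.1,28.3,-8.0],3.0],[[0,0,1.088],[15.1,28.3,-8.0],3.0],[[0,0,1.088],[15.1,28.3,-8.0],3.0],[[0,0,1.088],[15.1,28.3,-8.0],3.0],[[0,0,1.088],[15.1,28.3,-8.0],3.0],[[0,0,1.088],[15.1,28.3,-8.0],3.0],[[0,0,1.088],[15.1,28.3,-8.0],3.0],[[0,0,1.088],[15.1,28.3,-8.0],3.0]])

```text
time_s: 1.1
eef_pos: [0.454, -0.3214, 0.1513]
ee_rot: [0.714, 0.7, -0.0, 0.0]
ft_force: [0.1, -0.6, 0.2]
gripper_width: 0.349
finger_force: 0.0
```

Call:
drive_tool(rows=[[[0,0,0],[0,0.1,-3.5],3.0],[[0,0,0],[0,0.1,-7.0],3.0],[[0,0,0],[0,0.1,-9.0],3.0],[[0,0,0],[0,0.1,-10.4],3.0],[[0,0,0],[0,0.1,-10.4],3.0],[[0,0,0],[0,0.1,-10.4],3.0]])

```text
time_s: 1.6
eef_pos: [0.454, -0.3199, 0.047]
ee_rot: [0.714, 0.7, -0.0, -0.0]
ft_force: [0.5, -0.9, 0.4]
gripper_width: 0.35
finger_force: 0.0
```

```bash
python3 - <<'E'
from tgt import *
s,p,a=cur();ms=np.load("ms0.npy");print(p,a,s["ft_force"],s["gripper_width"])
path(ms[2],[.086,.2,.3,.4,.45,.5,.55,.6,.7,.8,.9,1,1.1,1.2,1.3,1.4,1.5,1.6,1.65],lead=.0085,inward=.009,base=(p,a),off=(.0012,-.0008))
snap("s1")
E
```

```text
[ 0.45402581 -0.31992311  0.04703164] -0.0190664907641605 [ 0.48223186 -0.93402796  0.36366302] 0.34959399500467064
th 0.09 q7rel 0.60 r 0.546 turn 0.003 shift [-0.8   0.43] xy [ 0.446  -0.3156]
th 0.20 q7rel 0.49 r 0.536 turn -0.111 shift [-1.88  0.74] xy [ 0.4353 -0.3125]
th 0.30 q7rel 0.40 r 0.526 turn -0.211 shift [-2.79  1.11] xy [ 0.4262 -0.3088]
th 0.40 q7rel 0.30 r 0.517 turn -0.311 shift [-3.65  1.56] xy [ 0.4175 -0.3043]
th 0.45 q7rel 0.25 r 0.512 turn -0.361 shift [-4.07  1.82] xy [ 0.4133 -0.3017]
th 0.50 q7rel 0.20 r 0.507 turn -0.411 shift [-4.47  2.11] xy [ 0.4093 -0.2989]
th 0.55 q7rel 0.15 r 0.502 turn -0.461 shift [-4.86  2.41] xy [ 0.4055 -0.2959]
th 0.60 q7rel 0.10 r 0.497 turn -0.511 shift [-5.23  2.73] xy [ 0.4017 -0.2927]
th 0.70 q7rel -0.00 r 0.487 turn -0.611 shift [-5.92  3.42] xy [ 0.3948 -0.2857]
th 0.80 q7rel -0.11 r 0.478 turn -0.711 shift [-6.54  4.18] xy [ 0.3886 -0.2782]
th 0.90 q7rel -0.22 r 0.469 turn -0.811 shift [-7.09  4.99] xy [ 0.3832 -0.27  ]
th 1.00 q7rel -0.33 r 0.460 turn -0.911 shift [-7.54  5.86] xy [ 0.3786 -0.2613]
th 1.10 q7rel -0.44 r 0.452 turn -1.011 shift [-7.91  6.77] xy [ 0.3749 -0.2523]
th 1.20 q7rel -0.55 r 0.444 turn -1.111 shift [-8.19  7.71] xy [ 0.3721 -0.2428]
th 1.30 q7rel -0.67 r 0.438 turn -1.211 shift [-8.37  8.67] xy [ 0.3703 -0.2332]
th 1.40 q7rel -0.79 r 0.432 turn -1.311 shift [-8.45  9.65] xy [ 0.3695 -0.2235]
th 1.50 q7rel -0.91 r 0.427 turn -1.411 shift [-8.44 10.63] xy [ 0.3696 -0.2137]
th 1.60 q7rel -1.03 r 0.423 turn -1.511 shift [-8.33 11.6 ] xy [ 0.3707 -0.2039]
th 1.65 q7rel -1.09 r 0.422 turn -1.561 shift [-8.24 12.08] xy [ 0.3717 -0.1991]
```

View pics/s1_side.png

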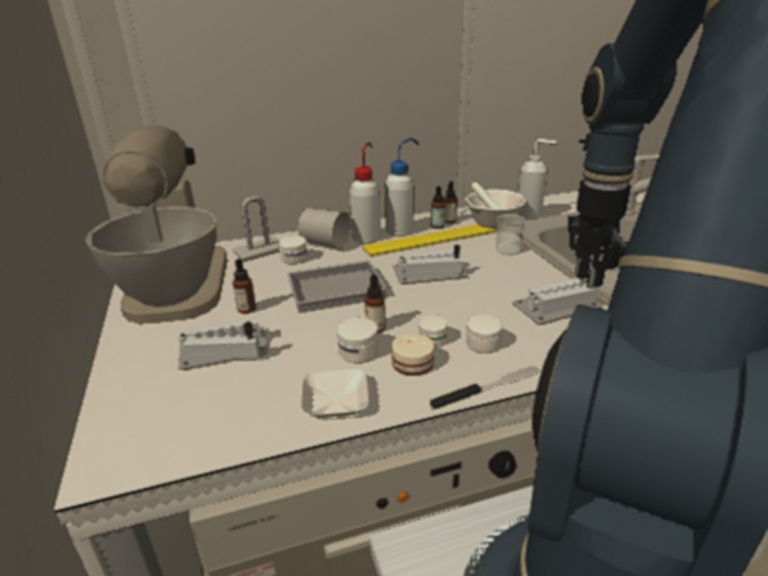

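The side view shows the fingers over the knob end of the right mould at about (592,265). I'll open it to 0.45 and then go in small steps.

Call:
drive_tool(rows=[[[0,0,0],[-0.8,0.4,0],3.0],[[0,0,-0.11],[-1.9,0.7,0],3.0],[[0,0,-0.21],[-2.8,1.1,0],3.0],[[0,0,-0.31],[-3.65,1.55,0],3.0],[[0,0,-0.36],[-4.05,1.8,0],3.0],[[0,0,-0.36],[-4.05,1.8,0],3.0]])

```text
time_s: 2.2
eef_pos: [0.4131, -0.3004, 0.0484]
ee_rot: [0.827, 0.562, -0.0, 0.0]
ft_force: [0.4, -0.4, 0.2]
gripper_width: 0.351
finger_force: 0.0
```

Call:
drive_tool(rows=[[[0,0,-0.05],[-0.4,0.3,0],3.0],[[0,0,-0.05],[-0.4,0.3,0],3.0]])

```text
time_s: 2.37
eef_pos: [0.4101, -0.2977, 0.0482]
ee_rot: [0.84, 0.542, 0.0, 0.001]
ft_force: [-0.4, 0.8, 0.6]
gripper_width: 0.35
finger_force: 0.0
```

Call:
drive_tool(rows=[[[0,0,-0.03],[-0.2,0.15,0],3.0],[[0,0,-0.03],[-0.2,0.15,0],3.0]])

```text
time_s: 2.53
eef_pos: [0.4085, -0.2964, 0.0479]
ee_rot: [0.848, 0.53, 0.0, 0.0]
ft_force: [-0.7, -0.2, 0.2]
gripper_width: 0.355
finger_force: 0.0
```

Call:
drive_tool(rows=[[[0,0,-0.05],[-0.35,0.3,0],3.0],[[0,0,-0.05],[-0.35,0.3,0],3.0]])

```text
time_s: 2.7
eef_pos: [0.4046, -0.2931, 0.0476]
ee_rot: [0.861, 0.508, -0.0, 0.0]
ft_force: [0.7, 0.4, -0.7]
gripper_width: 0.35
finger_force: 0.0
```

Call:
drive_tool(rows=[[[0,0,-0.05],[-0.35,0.3,0],3.0],[[0,0,-0.05],[-0.35,0.3,0],3.0]])

```text
time_s: 2.87
eef_pos: [0.4011, -0.2901, 0.0474]
ee_rot: [0.874, 0.487, -0.0, -0.0]
ft_force: [-1.1, 0.2, -0.4]
gripper_width: 0.349
finger_force: 0.0
```

```bash
python3 - <<'E'
from tgt import *
s,p,a=cur();ms=np.load("ms0.npy");print(p,a,s["ft_force"],s["gripper_width"])
path(ms[2],[.7,.8,.9,1,1.1,1.2,1.3,1.4,1.5,1.55,1.6,1.65],lead=.0085,inward=.009,base=(p,a),off=(.0012,-.0008))
o=snap("s2");W=cloud(o["top"])[195:260,300:350].reshape(-1,3)
print(fit(o,ms[2])) 
x=cv2.resize(o["top"]["frame"][180:270,290:380],None,fx=6,fy=6,interpolation=cv2.INTER_CUBIC);cv2.imwrite("pics/c2.png",x)
E
```

```text
[ 0.40108965 -0.29007779  0.04743119] -0.5543614787974065 [-1.11085649  0.23295003 -0.38013021] 0.34931566809431763
th 0.70 q7rel -0.00 r 0.487 turn -0.076 shift [-0.63  0.43] xy [ 0.3948 -0.2857]
th 0.80 q7rel -0.11 r 0.478 turn -0.176 shift [-1.25  1.19] xy [ 0.3886 -0.2782]
th 0.90 q7rel -0.22 r 0.469 turn -0.276 shift [-1.79  2.01] xy [ 0.3832 -0.27  ]
th 1.00 q7rel -0.33 r 0.460 turn -0.376 shift [-2.25  2.87] xy [ 0.3786 -0.2613]
th 1.10 q7rel -0.44 r 0.452 turn -0.476 shift [-2.62  3.78] xy [ 0.3749 -0.2523]
th 1.20 q7rel -0.55 r 0.444 turn -0.576 shift [-2.89  4.72] xy [ 0.3721 -0.2428]
th 1.30 q7rel -0.67 r 0.438 turn -0.676 shift [-3.08  5.69] xy [ 0.3703 -0.2332]
th 1.40 q7rel -0.79 r 0.432 turn -0.776 shift [-3.16  6.66] xy [ 0.3695 -0.2235]
th 1.50 q7rel -0.91 r 0.427 turn -0.876 shift [-3.15  7.64] xy [ 0.3696 -0.2137]
th 1.55 q7rel -0.97 r 0.425 turn -0.926 shift [-3.1   8.13] xy [ 0.3701 -0.2088]
th 1.60 q7rel -1.03 r 0.423 turn -0.976 shift [-3.03  8.62] xy [ 0.3707 -0.2039]
th 1.65 q7rel -1.09 r 0.422 turn -1.026 shift [-2.94  9.1 ] xy [ 0.3717 -0.1991]
(array([ 0.47022663, -0.27667934, -1.49286341,  0.61144069]), np.float64(0.0026882888526140857))
```

View pics/c2.png

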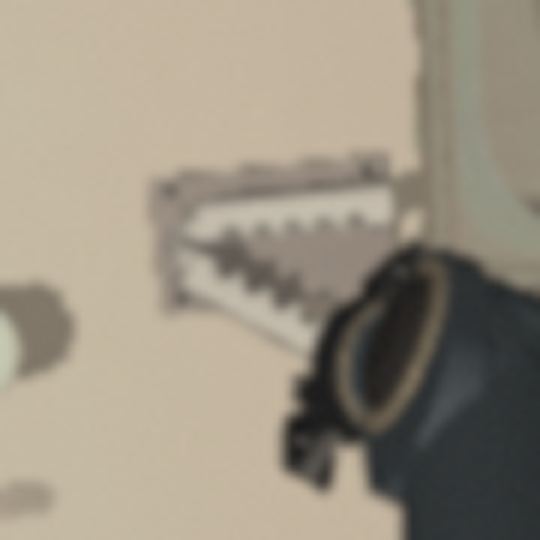

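In this crop the leaf is at about 0.61 rad and the base at (165,185)-(385,160) hasn't moved, so the right mould is sound. I'll swing it on towards its stop.

Call:
drive_tool(rows=[[[0,0,-0.08],[-0.65,0.45,0],3.0],[[0,0,-0.18],[-1.25,1.2,0],3.0],[[0,0,-0.28],[-1.8,2.0,0],3.0],[[0,0,-0.38],[-2.25,2.85,0],3.0],[[0,0,-0.48],[-2.6,3.8,0],3.0],[[0,0,-0.58],[-2.9,4.7,0],3.0],[[0,0,-0.68],[-3.1,5.7,0],3.0],[[0,0,-0.78],[-3.15,6.65,0],3.0],[[0,0,-0.88],[-3.15,7.65,0],3.0],[[0,0,-0.93],[-3.1,8.1,0],3.0],[[0,0,-0.93],[-3.1,8.1,0],3.0]])

```text
time_s: 3.88
eef_pos: [0.3708, -0.2083, 0.0474]
ee_rot: [0.999, 0.044, 0.0, -0.0]
ft_force: [0.5, 0.3, -0.3]
gripper_width: 0.352
finger_force: 0.0
```

Call:
drive_tool(rows=[[[0,0,-0.03],[0.05,0.3,0],3.0],[[0,0,-0.03],[0.05,0.3,0],3.0]])

```text
time_s: 4.05
eef_pos: [0.3713, -0.2063, 0.0474]
ee_rot: [1.0, 0.029, 0.0, 0.0]
ft_force: [0.8, -1.2, -0.4]
gripper_width: 0.354
finger_force: 0.0
```

Call:
drive_tool(rows=[[[0,0,-0.02],[0.05,0.2,0],3.0],[[0,0,-0.02],[0.05,0.2,0],3.0]])

```text
time_s: 4.22
eef_pos: [0.3715, -0.2044, 0.0473]
ee_rot: [1.0, 0.018, 0.0, 0.0]
ft_force: [0.0, 0.9, -0.6]
gripper_width: 0.349
finger_force: 0.0
```

Call:
drive_tool(rows=[[[0,0,-0.02],[0.05,0.2,0],3.0],[[0,0,-0.02],[0.05,0.2,0],3.0],[[0,0,-0.02],[0.05,0.2,0],3.0]])

```text
time_s: 4.47
eef_pos: [0.3721, -0.2027, 0.0474]
ee_rot: [1.0, 0.007, 0.0, 0.0]
ft_force: [0.9, -1.2, -0.1]
gripper_width: 0.351
finger_force: 0.9
```

Call:
drive_tool(rows=[[[0,0,0],[0.02,0.15,0],3.0],[[0,0,0],[0.02,0.15,0],3.0]])

```text
time_s: 4.63
eef_pos: [0.3725, -0.201, 0.0474]
ee_rot: [1.0, 0.008, 0.001, 0.0]
ft_force: [1.1, -2.2, -0.1]
gripper_width: 0.353
finger_force: 1.2
```

```bash
python3 - <<'E'
from tgt import *
s,p,a=cur();ms=np.load("ms0.npy");print(p,a,s["ft_force"],s["torque"],s["gripper_width"],s["joint_positions"].round(2))
o=snap("s3")
print(fit(o,np.r_[ms[2][:3],1.5]),fit(o,np.r_[ms[2][:3],1.3])) 
E
```

```text
[ 0.37250587 -0.20101723  0.04743764] -1.55575350469715 [ 1.11866769 -2.15646277 -0.06776373] [-0.52781502 -0.19460043  0.02763664] 0.35337438189122383 [ 0.36  0.35  0.05  2.28 -0.03  0.52 -1.13]
(array([ 0.470524  , -0.27823403, -1.51563431,  1.64930981]), np.float64(0.0027239416181807138)) (array([ 0.47026423, -0.27578338, -1.50954152,  1.61236339]), np.float64(0.002723461608828191))
```

Call:
drive_tool(rows=[[[0,0,0],[0.0,-0.9,0],3.0],[[0,0,0],[0,-0.9,3.5],3.0],[[0,0,0],[0,-0.9,7],3.0],[[0,0,0.12],[0,-0.9,10],3.0],[[0,0,1.309],[26.7,4.3,10.3],3.0],[[0,0,1.309],[26.7,4.3,10.3],3.0],[[0,0,1.309],[26.7,4.3,10.3],3.0],[[0,0,1.309],[26.7,4.3,10.3],3.0],[[0,0,1.309],[26.7,4.3,10.3],3.0],[[0,0,1.309],[26.7,4.3,10.3],3.0],[[0,0,1.309],[26.7,4.3,10.3],3.0],[[0,0,1.309],[26.7,4.3,10.3],3.0],[[0,0,1.309],[26.7,4.3,10.3],3.0],[[0,0,1.309],[26.7,4.3,10.3],3.0],[[0,0,1.309],[26.7,4.3,10.3],3.0],[[0,0,1.309],[26.7,4.3,10.3],3.0]])

```text
time_s: 6.07
eef_pos: [0.6384, -0.1582, 0.1498]
ee_rot: [0.79, 0.614, -0.0, -0.001]
ft_force: [-0.1, -0.2, 0.4]
gripper_width: 0.348
finger_force: 0.0
```

```bash
python3 - <<'E'
from tgt import *
s,p,a=cur();ms=np.load("ms0.npy");print(p,a)
path(ms[1],[.11],base=(p,a),off=(.0008,.0004))
path(ms[1],[.111,.2,.3,.4,.45,.5,.55,.6,.7,.8,.9,1,1.1,1.2,1.3,1.4,1.5,1.55,1.6,1.65],lead=.0085,inward=.005,base=(np.array([.6397,-.158,.047]),-.248),off=(.0008,.0004))
o=snap("s4");print(fit(o,np.r_[ms[2][:3],1.5]),fit(o,ms[1]))
E
```

```text
[ 0.63836894 -0.15823422  0.1497825 ] -0.24931861647486753
th 0.11 q7rel -0.01 r 0.659 turn 0.002 shift [0.15 0.01] xy [ 0.6398 -0.1582]
th 0.11 q7rel -0.01 r 0.650 turn -0.001 shift [-0.82  0.19] xy [ 0.6315 -0.1561]
th 0.20 q7rel -0.10 r 0.642 turn -0.090 shift [-1.62  0.62] xy [ 0.6235 -0.1518]
th 0.30 q7rel -0.20 r 0.632 turn -0.190 shift [-2.47  1.18] xy [ 0.615  -0.1462]
th 0.40 q7rel -0.31 r 0.623 turn -0.290 shift [-3.26  1.83] xy [ 0.6071 -0.1397]
th 0.45 q7rel -0.37 r 0.619 turn -0.340 shift [-3.63  2.18] xy [ 0.6034 -0.1362]
th 0.50 q7rel -0.42 r 0.614 turn -0.390 shift [-3.98  2.55] xy [ 0.5999 -0.1325]
th 0.55 q7rel -0.48 r 0.610 turn -0.440 shift [-4.32  2.93] xy [ 0.5965 -0.1287]
th 0.60 q7rel -0.53 r 0.606 turn -0.490 shift [-4.63  3.33] xy [ 0.5934 -0.1247]
th 0.70 q7rel -0.64 r 0.599 turn -0.590 shift [-5.19  4.18] xy [ 0.5878 -0.1162]
th 0.80 q7rel -0.76 r 0.593 turn -0.690 shift [-5.67  5.08] xy [ 0.583  -0.1072]
th 0.90 q7rel -0.87 r 0.587 turn -0.790 shift [-6.05  6.03] xy [ 0.5792 -0.0977]
th 1.00 q7rel -0.99 r 0.583 turn -0.890 shift [-6.34  7.01] xy [ 0.5763 -0.0879]
th 1.10 q7rel -1.10 r 0.580 turn -0.990 shift [-6.53  8.01] xy [ 0.5744 -0.0779]
th 1.20 q7rel -1.22 r 0.577 turn -1.090 shift [-6.62  9.02] xy [ 0.5735 -0.0678]
th 1.30 q7rel -1.34 r 0.577 turn -1.190 shift [-6.61 10.04] xy [ 0.5736 -0.0576]
th 1.40 q7rel -1.46 r 0.577 turn -1.290 shift [-6.49 11.05] xy [ 0.5748 -0.0475]
th 1.50 q7rel -1.57 r 0.578 turn -1.390 shift [-6.28 12.05] xy [ 0.5769 -0.0375]
th 1.55 q7rel -1.63 r 0.579 turn -1.440 shift [-6.13 12.54] xy [ 0.5784 -0.0326]
th 1.60 q7rel -1.69 r 0.581 turn -1.490 shift [-5.96 13.02] xy [ 0.5801 -0.0278]
th 1.65 q7rel -1.75 r 0.582 turn -1.540 shift [-5.77 13.49] xy [ 0.582  -0.0231]
(array([ 0.47019523, -0.27855319, -1.50646871,  1.56526539]), np.float64(0.0026780839942661845)) (array([ 0.66699602, -0.11855539, -1.69854867,  0.10026887]), np.float64(0.0032915267094251323))
```

Call:
drive_tool(rows=[[[0,0,0],[0,0,-3.5],3.0],[[0,0,0],[0,0,-7.0],3.0],[[0,0,0],[0,0,-9.0],3.0],[[0,0,0],[0,0,-10.3],3.0],[[0,0,0],[0,0,-10.3],3.0]])

```text
time_s: 6.58
eef_pos: [0.6368, -0.1574, 0.0443]
ee_rot: [0.789, 0.614, -0.002, -0.002]
ft_force: [-0.4, 0.5, -0.1]
gripper_width: 0.352
finger_force: 0.0
```

Call:
drive_tool(rows=[[[0,0,0],[-0.8,0.2,0],3.0],[[0,0,-0.09],[-1.6,0.6,0],3.0],[[0,0,-0.19],[-2.45,1.2,0],3.0],[[0,0,-0.29],[-3.25,1.8,0],3.0],[[0,0,-0.34],[-3.65,2.2,0],3.0],[[0,0,-0.34],[-3.65,2.2,0],3.0]])

```text
time_s: 7.08
eef_pos: [0.6027, -0.1346, 0.0497]
ee_rot: [0.881, 0.473, 0.001, 0.001]
ft_force: [0.8, 0.1, 0.7]
gripper_width: 0.349
finger_force: 0.0
```

Call:
drive_tool(rows=[[[0,0,-0.03],[-0.2,0.2,0],3.0],[[0,0,-0.03],[-0.2,0.2,0],3.0]])

```text
time_s: 7.25
eef_pos: [0.6014, -0.1336, 0.0492]
ee_rot: [0.888, 0.46, 0.001, 0.001]
ft_force: [0.2, 0.6, -0.1]
gripper_width: 0.347
finger_force: 0.0
```

Call:
drive_tool(rows=[[[0,0,-0.03],[-0.2,0.2,0],3.0],[[0,0,-0.03],[-0.2,0.2,0],3.0]])

```text
time_s: 7.42
eef_pos: [0.5992, -0.1318, 0.0485]
ee_rot: [0.895, 0.446, 0.001, 0.001]
ft_force: [-0.4, 0.0, 0.2]
gripper_width: 0.35
finger_force: 0.0
```

Call:
drive_tool(rows=[[[0,0,-0.03],[-0.2,0.2,0],3.0],[[0,0,-0.03],[-0.2,0.2,0],3.0]])

```text
time_s: 7.58
eef_pos: [0.597, -0.1298, 0.048]
ee_rot: [0.902, 0.433, 0.001, 0.0]
ft_force: [-0.2, 0.6, 0.0]
gripper_width: 0.352
finger_force: 0.0
```

Call:
drive_tool(rows=[[[0,0,-0.03],[-0.2,0.2,0],3.0],[[0,0,-0.03],[-0.2,0.2,0],3.0]])

```text
time_s: 7.75
eef_pos: [0.5956, -0.1284, 0.048]
ee_rot: [0.908, 0.419, 0.001, 0.001]
ft_force: [1.4, -0.2, -0.0]
gripper_width: 0.346
finger_force: 0.7
```

Call:
drive_tool(rows=[[[0,0,-0.04],[-0.25,0.3,0],3.0],[[0,0,-0.04],[-0.25,0.3,0],3.0]])

```text
time_s: 7.92
eef_pos: [0.5931, -0.1255, 0.048]
ee_rot: [0.916, 0.401, 0.001, 0.001]
ft_force: [2.6, -1.1, 0.9]
gripper_width: 0.352
finger_force: 1.3
```

```bash
python3 - <<'E'
from tgt import *
s,p,a=cur();ms=np.load("ms0.npy");print(p,a)
path(ms[1],[.7,.8,.9,1,1.1,1.2,1.3,1.4,1.5,1.55,1.6,1.65],lead=.0085,inward=.005,base=(p,a),off=(.0008,.0004))
o=snap("s5");print(fit(o,ms[1]))
E
```

```text
[ 0.59307947 -0.12548359  0.04795883] -0.7459845467064857
th 0.70 q7rel -0.64 r 0.599 turn -0.092 shift [-0.53  0.93] xy [ 0.5878 -0.1162]
th 0.80 q7rel -0.76 r 0.593 turn -0.192 shift [-1.01  1.83] xy [ 0.583  -0.1072]
th 0.90 q7rel -0.87 r 0.587 turn -0.292 shift [-1.39  2.78] xy [ 0.5792 -0.0977]
th 1.00 q7rel -0.99 r 0.583 turn -0.392 shift [-1.68  3.75] xy [ 0.5763 -0.0879]
th 1.10 q7rel -1.10 r 0.580 turn -0.492 shift [-1.87  4.76] xy [ 0.5744 -0.0779]
th 1.20 q7rel -1.22 r 0.577 turn -0.592 shift [-1.96  5.77] xy [ 0.5735 -0.0678]
th 1.30 q7rel -1.34 r 0.577 turn -0.692 shift [-1.95  6.79] xy [ 0.5736 -0.0576]
th 1.40 q7rel -1.46 r 0.577 turn -0.792 shift [-1.83  7.8 ] xy [ 0.5748 -0.0475]
th 1.50 q7rel -1.57 r 0.578 turn -0.892 shift [-1.61  8.8 ] xy [ 0.5769 -0.0375]
th 1.55 q7rel -1.63 r 0.579 turn -0.942 shift [-1.47  9.29] xy [ 0.5784 -0.0326]
th 1.60 q7rel -1.69 r 0.581 turn -0.992 shift [-1.3   9.77] xy [ 0.5801 -0.0278]
th 1.65 q7rel -1.75 r 0.582 turn -1.042 shift [-1.11 10.24] xy [ 0.582  -0.0231]
(array([ 0.66443373, -0.11946154, -1.75305963,  0.51296148]), np.float64(0.0032050264880748754))
```

Force is rising (0 → 0.7 → 1.3 N at the finger) with the leaf at about 0.51, so the middle mould is the jammed one. I'll push it back shut.

```bash
python3 - <<'E'
from tgt import *
s,p,a=cur();ms=np.load("ms0.npy")
path(ms[1],[.5,.4,.3,.2,.1,.05,0,-.05],lead=-.0085,inward=.005,base=(p,a),off=(.0008,.0004))
E
```

```text
th 0.50 q7rel -0.41 r 0.630 turn 0.108 shift [ 2.04 -1.72] xy [ 0.6135 -0.1427]
th 0.40 q7rel -0.30 r 0.639 turn 0.208 shift [ 2.86 -2.3 ] xy [ 0.6217 -0.1484]
th 0.30 q7rel -0.20 r 0.649 turn 0.308 shift [ 3.73 -2.79] xy [ 0.6304 -0.1534]
th 0.20 q7rel -0.10 r 0.659 turn 0.408 shift [ 4.64 -3.2 ] xy [ 0.6395 -0.1574]
th 0.10 q7rel 0.00 r 0.669 turn 0.508 shift [ 5.59 -3.51] xy [ 0.649  -0.1605]
th 0.05 q7rel 0.05 r 0.674 turn 0.558 shift [ 6.08 -3.63] xy [ 0.6539 -0.1617]
th 0.00 q7rel 0.10 r 0.679 turn 0.608 shift [ 6.57 -3.72] xy [ 0.6588 -0.1627]
th -0.05 q7rel 0.15 r 0.684 turn 0.658 shift [ 7.07 -3.79] xy [ 0.6638 -0.1634]
```

Call:
drive_tool(rows=[[[0,0,0.0],[0.9,-0.9,0],3.0],[[0,0,0.11],[2.05,-1.7,0],3.0],[[0,0,0.21],[2.85,-2.3,0],3.0],[[0,0,0.31],[3.7,-2.8,0],3.0],[[0,0,0.41],[4.65,-3.2,0],3.0],[[0,0,0.51],[5.5,-3.5,0],3.0],[[0,0,0.56],[6.0,-3.6,0],3.0],[[0,0,0.58],[6.2,-3.65,0],3.0],[[0,0,0.58],[6.2,-3.65,0],3.0]])

```text
time_s: 8.77
eef_pos: [0.6505, -0.1606, 0.0465]
ee_rot: [0.763, 0.646, -0.003, -0.004]
ft_force: [-6.3, 1.7, 4.6]
gripper_width: 0.348
finger_force: 3.1
```

Call:
drive_tool(rows=[[[0,0,0.03],[0.3,-0.05,0],3.0],[[0,0,0.03],[0.3,-0.05,0],3.0]])

```text
time_s: 8.93
eef_pos: [0.6516, -0.1605, 0.0464]
ee_rot: [0.753, 0.658, -0.004, -0.005]
ft_force: [-9.9, 1.8, 8.1]
gripper_width: 0.351
finger_force: 5.3
```

Call:
drive_tool(rows=[[[0,0,0.0],[0.15,-0.02,0],3.0],[[0,0,0.0],[0.15,-0.02,0],3.0]])

```text
time_s: 9.1
eef_pos: [0.6519, -0.1606, 0.0464]
ee_rot: [0.753, 0.657, -0.005, -0.006]
ft_force: [-12.7, 2.6, 9.9]
gripper_width: 0.354
finger_force: 6.6
```

Call:
drive_tool(rows=[[[0,0,0.0],[-0.6,0.1,0],3.0],[[0,0,0.0],[-1.2,0.2,0],3.0],[[0,0,0.0],[-1.2,0.2,0],3.0]])

```text
time_s: 9.35
eef_pos: [0.6452, -0.1597, 0.047]
ee_rot: [0.754, 0.657, -0.0, -0.001]
ft_force: [-0.0, -0.1, -0.7]
gripper_width: 0.351
finger_force: 0.0
```

Call:
drive_tool(rows=[[[0,0,0.0],[0,0,3.5],3.0],[[0,0,0.0],[0,0,7],3.0],[[0,0,0.0],[-8,8,10],3.0],[[0,0,0.0],[-8,15,10],3.0],[[0,0,0.0],[-12,25,10],3.0],[[0,0,0.0],[-12,25,10],3.0],[[0,0,0.0],[-12,25,10],3.0]])

```text
time_s: 9.93
eef_pos: [0.5541, 0.0234, 0.1431]
ee_rot: [0.754, 0.657, 0.001, 0.0]
ft_force: [0.6, 1.3, -0.5]
gripper_width: 0.354
finger_force: 0.0
```

```bash
python3 - <<'E'
from tgt import *
s,p,a=cur();ms=np.load("ms0.npy");print(p,a,s["ft_force"])
o=snap("s6");m1=fit(o,np.r_[ms[1][:3],.05]);print(m1,fit(o,ms[1],("top","side")),fit(o,np.r_[ms[2][:3],1.6]));
im=overlay(o,[m1[0]]);c=o["top"]["frame"]
cv2.imwrite("pics/c6.png",np.hstack([cv2.resize(im[410:560,780:950],None,fx=2,fy=2),cv2.resize(o["side"]["frame"][155:205,255:325],None,fx=6,fy=6,interpolation=cv2.INTER_CUBIC)]))
a0,u=m1,0
path(ms[0],[.3],base=(p,a))
E
```

```text
[0.5540566  0.02335704 0.14307676] -0.13698993482897698 [ 0.57507324  1.27961023 -0.4867797 ]
(array([ 6.62501250e-01, -1.20553074e-01, -1.76777917e+00, -5.32361053e-05]), np.float64(0.0027590505741716736)) (array([ 0.6628665 , -0.11906578, -1.7719592 ,  0.02463392]), np.float64(0.0029871340503312997)) (array([ 0.47028615, -0.27631733, -1.51765594,  1.60580949]), np.float64(0.0027281611732541725))
th 0.30 q7rel -0.76 r 0.556 turn -0.161 shift [-5.55 22.23] xy [0.4985 0.2457]
```

View pics/c6.png

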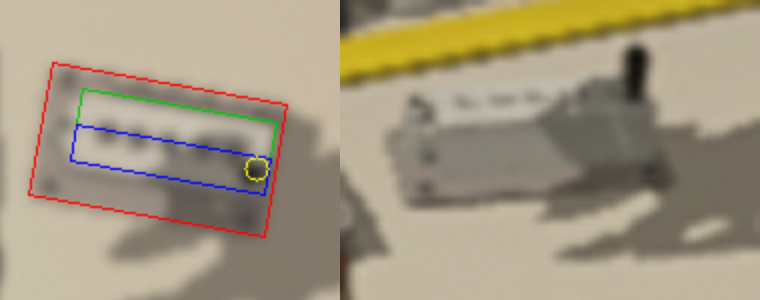

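The middle mould is now shut (fit angle about 0, outline agrees, knob at (257,168)). It turned slightly from where it stood. Next the left mould.

Call:
drive_tool(rows=[[[0,0,0],[0,0,0],3.0],[[0,0,0],[0,0,0],3.0]])

```text
time_s: 10.2
eef_pos: [0.5551, 0.021, 0.1426]
ee_rot: [0.754, 0.657, 0.0, 0.001]
ft_force: [0.2, -0.8, -0.4]
gripper_width: 0.35
finger_force: 0.0
```

```bash
python3 - <<'E'
from tgt import *
s,p,a=cur();ms=np.load("ms0.npy");print(p,a,s["ft_force"])
path(ms[0],[.3],base=(p,a),off=(.001,-.0005))
E
```

```text
[0.55514573 0.02096515 0.14257115] -0.13737046850598805 [ 0.15202482 -0.76453378 -0.42194077]
th 0.30 q7rel -0.75 r 0.556 turn -0.161 shift [-5.56 22.42] xy [0.4995 0.2452]
```

Call:
drive_tool(rows=[[[0,0,-0.161],[-5.55,22.4,0.7],3.0],[[0,0,-0.161],[-5.55,22.4,0.7],3.0],[[0,0,-0.161],[-5.55,22.4,0.7],3.0],[[0,0,-0.161],[-5.55,22.4,0.7],3.0],[[0,0,-0.161],[-5.55,22.4,0.7],3.0],[[0,0,-0.161],[-5.55,22.4,0.7],3.0],[[0,0,-0.161],[-5.55,22.4,0.7],3.0],[[0,0,-0.161],[-5.55,22.4,0.7],3.0],[[0,0,-0.161],[-5.55,22.4,0.7],3.0]])

```text
time_s: 10.95
eef_pos: [0.5004, 0.2436, 0.1489]
ee_rot: [0.805, 0.593, -0.0, 0.001]
ft_force: [0.1, -1.1, -1.1]
gripper_width: 0.349
finger_force: 0.0
```

Call:
drive_tool(rows=[[[0,0,0],[0,0,-3.5],3.0],[[0,0,0],[0,0,-7.0],3.0],[[0,0,0],[0,0,-9.0],3.0],[[0,0,0],[0,0,-10.2],3.0],[[0,0,0],[0,0,-10.2],3.0]])

```text
time_s: 11.37
eef_pos: [0.4986, 0.2426, 0.0448]
ee_rot: [0.805, 0.593, -0.003, 0.0]
ft_force: [0.2, -0.7, -0.2]
gripper_width: 0.352
finger_force: 0.0
```

```bash
python3 - <<'E'
from tgt import *
s,p,a=cur();ms=np.load("ms0.npy");print(p,a,s["ft_force"],s["joint_positions"])
path(ms[0],[.3,.4,.45,.5,.55,.6,.7,.8,.9,1,1.1,1.2,1.3,1.4,1.5,1.55,1.6,1.65],lead=.0085,inward=.005,base=(p,a),off=(.001,-.0005))
E
```

```text
[0.49855016 0.24264293 0.04476356] -0.3015694899475342 [ 0.15957339 -0.68505151 -0.18885726] [-0.29220316  0.53161877 -0.30795584  1.96337056  0.2453693   0.68767891
 -1.05333675]
th 0.30 q7rel -0.77 r 0.550 turn 0.003 shift [-0.72  0.51] xy [0.4914 0.2477]
th 0.40 q7rel -0.88 r 0.545 turn -0.097 shift [-1.59  1.03] xy [0.4827 0.253 ]
th 0.45 q7rel -0.94 r 0.543 turn -0.147 shift [-2.    1.33] xy [0.4785 0.2559]
th 0.50 q7rel -1.00 r 0.541 turn -0.197 shift [-2.4   1.65] xy [0.4745 0.2591]
th 0.55 q7rel -1.06 r 0.539 turn -0.247 shift [-2.79  1.98] xy [0.4707 0.2625]
th 0.60 q7rel -1.12 r 0.537 turn -0.297 shift [-3.15  2.34] xy [0.467 0.266]
th 0.70 q7rel -1.23 r 0.535 turn -0.397 shift [-3.83  3.1 ] xy [0.4603 0.2736]
th 0.80 q7rel -1.35 r 0.535 turn -0.497 shift [-4.43  3.92] xy [0.4543 0.2819]
th 0.90 q7rel -1.47 r 0.535 turn -0.597 shift [-4.94  4.81] xy [0.4492 0.2907]
th 1.00 q7rel -1.59 r 0.537 turn -0.697 shift [-5.36  5.73] xy [0.445 0.3  ]
th 1.10 q7rel -1.71 r 0.539 turn -0.797 shift [-5.69  6.7 ] xy [0.4417 0.3096]
th 1.20 q7rel -1.83 r 0.543 turn -0.897 shift [-5.91  7.69] xy [0.4394 0.3196]
th 1.30 q7rel -1.94 r 0.548 turn -0.997 shift [-6.04  8.7 ] xy [0.4381 0.3297]
th 1.40 q7rel -2.06 r 0.554 turn -1.097 shift [-6.07  9.72] xy [0.4379 0.3399]
th 1.50 q7rel -2.17 r 0.561 turn -1.197 shift [-5.99 10.74] xy [0.4386 0.35  ]
th 1.55 q7rel -2.23 r 0.565 turn -1.247 shift [-5.92 11.24] xy [0.4394 0.3551]
th 1.60 q7rel -2.28 r 0.569 turn -1.297 shift [-5.82 11.74] xy [0.4404 0.3601]
th 1.65 q7rel -2.34 r 0.573 turn -1.347 shift [-5.69 12.24] xy [0.4416 0.365 ]
```

Call:
drive_tool(rows=[[[0,0,0],[-0.7,0.5,0.1],3.0],[[0,0,-0.1],[-1.6,1.05,0.1],3.0],[[0,0,-0.15],[-2.0,1.35,0.1],3.0],[[0,0,-0.15],[-2.0,1.35,0.1],3.0]])

```text
time_s: 11.7
eef_pos: [0.479, 0.2611, 0.0504]
ee_rot: [0.846, 0.533, 0.002, -0.0]
ft_force: [-0.9, -0.1, 0.3]
gripper_width: 0.352
finger_force: 0.0
```

Call:
drive_tool(rows=[[[0,0,-0.05],[-0.4,0.3,0],3.0],[[0,0,-0.05],[-0.4,0.3,0],3.0]])

```text
time_s: 11.87
eef_pos: [0.4755, 0.2633, 0.05]
ee_rot: [0.859, 0.512, 0.001, -0.0]
ft_force: [0.1, 0.0, 0.5]
gripper_width: 0.35
finger_force: 0.0
```

Call:
drive_tool(rows=[[[0,0,-0.04],[-0.3,0.25,0],3.0],[[0,0,-0.04],[-0.3,0.25,0],3.0]])

```text
time_s: 12.03
eef_pos: [0.4725, 0.2654, 0.0495]
ee_rot: [0.869, 0.494, 0.001, -0.0]
ft_force: [-0.9, -0.2, 0.0]
gripper_width: 0.351
finger_force: 0.0
```

Call:
drive_tool(rows=[[[0,0,-0.04],[-0.3,0.25,0],3.0],[[0,0,-0.04],[-0.3,0.25,0],3.0]])

```text
time_s: 12.2
eef_pos: [0.4693, 0.2677, 0.0491]
ee_rot: [0.879, 0.477, 0.001, -0.0]
ft_force: [-0.3, -1.0, -0.0]
gripper_width: 0.351
finger_force: 0.0
```

Call:
drive_tool(rows=[[[0,0,-0.04],[-0.3,0.3,0],3.0],[[0,0,-0.04],[-0.3,0.3,0],3.0]])

```text
time_s: 12.37
eef_pos: [0.4661, 0.2707, 0.0488]
ee_rot: [0.888, 0.459, 0.0, -0.0]
ft_force: [0.2, 0.3, 0.0]
gripper_width: 0.348
finger_force: 0.0
```

```bash
python3 - <<'E'
from tgt import *
s,p,a=cur();ms=np.load("ms0.npy");print(p,a,s["ft_force"])
o=snap("s7");print(fit(o,ms[0]))
path(ms[0],[.7,.8,.9,1,1.1,1.2,1.3,1.4,1.5,1.55,1.6,1.65],lead=.0085,inward=.005,base=(p,a),off=(.001,-.0005))
E
```

```text
[0.4661002  0.27066789 0.04879024] -0.615951876586704 [0.19684643 0.3411869  0.01263603]
(array([ 0.53868102,  0.27998159, -1.57846389,  0.61751564]), np.float64(0.0028049121263816483))
th 0.70 q7rel -1.23 r 0.535 turn -0.082 shift [-0.58  0.3 ] xy [0.4603 0.2736]
th 0.80 q7rel -1.35 r 0.535 turn -0.182 shift [-1.18  1.12] xy [0.4543 0.2819]
th 0.90 q7rel -1.47 r 0.535 turn -0.282 shift [-1.69  2.  ] xy [0.4492 0.2907]
th 1.00 q7rel -1.59 r 0.537 turn -0.382 shift [-2.11  2.93] xy [0.445 0.3  ]
th 1.10 q7rel -1.71 r 0.539 turn -0.482 shift [-2.44  3.9 ] xy [0.4417 0.3096]
th 1.20 q7rel -1.83 r 0.543 turn -0.582 shift [-2.67  4.89] xy [0.4394 0.3196]
th 1.30 q7rel -1.94 r 0.548 turn -0.682 shift [-2.8  5.9] xy [0.4381 0.3297]
th 1.40 q7rel -2.06 r 0.554 turn -0.782 shift [-2.82  6.92] xy [0.4379 0.3399]
th 1.50 q7rel -2.17 r 0.561 turn -0.882 shift [-2.75  7.94] xy [0.4386 0.35  ]
th 1.55 q7rel -2.23 r 0.565 turn -0.932 shift [-2.67  8.44] xy [0.4394 0.3551]
th 1.60 q7rel -2.28 r 0.569 turn -0.982 shift [-2.57  8.94] xy [0.4404 0.3601]
th 1.65 q7rel -2.34 r 0.573 turn -1.032 shift [-2.45  9.43] xy [0.4416 0.365 ]
```

Leaf at 0.62, mould still in place, and no force, so the left mould is sound. I'll continue.

Call:
drive_tool(rows=[[[0,0,-0.08],[-0.6,0.4,0],3.0],[[0,0,-0.18],[-1.2,1.1,0],3.0],[[0,0,-0.28],[-1.7,2.0,0],3.0],[[0,0,-0.38],[-2.1,2.9,0],3.0],[[0,0,-0.48],[-2.45,3.9,0],3.0],[[0,0,-0.58],[-2.65,4.9,0],3.0],[[0,0,-0.68],[-2.8,5.9,0],3.0],[[0,0,-0.78],[-2.8,6.9,0],3.0],[[0,0,-0.86],[-2.75,7.6,0],3.0],[[0,0,-0.91],[-2.7,8.1,0],3.0],[[0,0,-0.91],[-2.7,8.1,0],3.0]])

```text
time_s: 13.38
eef_pos: [0.4391, 0.3526, 0.0484]
ee_rot: [1.0, 0.023, 0.0, -0.0]
ft_force: [0.0, 0.7, 0.3]
gripper_width: 0.351
finger_force: 0.0
```

Call:
drive_tool(rows=[[[0,0,-0.03],[0.05,0.3,0],3.0],[[0,0,-0.03],[0.05,0.3,0],3.0]])

```text
time_s: 13.55
eef_pos: [0.4398, 0.3543, 0.0484]
ee_rot: [1.0, 0.007, 0.0, 0.0]
ft_force: [0.2, 0.8, -0.2]
gripper_width: 0.351
finger_force: 0.0
```

Call:
drive_tool(rows=[[[0,0,-0.02],[0.05,0.2,0],3.0],[[0,0,-0.02],[0.05,0.2,0],3.0]])

```text
time_s: 13.72
eef_pos: [0.4402, 0.3561, 0.0484]
ee_rot: [1.0, -0.004, 0.0, 0.0]
ft_force: [-0.4, -0.4, 0.3]
gripper_width: 0.351
finger_force: 0.0
```

Call:
drive_tool(rows=[[[0,0,-0.02],[0.05,0.2,0],3.0],[[0,0,-0.02],[0.05,0.2,0],3.0]])

```text
time_s: 13.88
eef_pos: [0.4407, 0.3584, 0.0484]
ee_rot: [1.0, -0.014, 0.0, -0.0]
ft_force: [0.0, -0.5, -0.2]
gripper_width: 0.346
finger_force: 0.1
```

Call:
drive_tool(rows=[[[0,0,-0.02],[0.05,0.2,0],3.0],[[0,0,-0.02],[0.05,0.2,0],3.0]])

```text
time_s: 14.05
eef_pos: [0.4411, 0.3607, 0.0484]
ee_rot: [1.0, -0.024, 0.0, -0.0]
ft_force: [-0.1, -1.0, 0.1]
gripper_width: 0.35
finger_force: 0.0
```

Call:
drive_tool(rows=[[[0,0,-0.02],[0.05,0.2,0],3.0],[[0,0,-0.02],[0.05,0.2,0],3.0]])

```text
time_s: 14.22
eef_pos: [0.4416, 0.3628, 0.0484]
ee_rot: [0.999, -0.034, 0.0, -0.0]
ft_force: [-0.3, 0.8, -0.1]
gripper_width: 0.35
finger_force: 0.0
```

Call:
drive_tool(rows=[[[0,0,0],[0.02,0.15,0],3.0],[[0,0,0],[0.02,0.15,0],3.0]])

```text
time_s: 14.38
eef_pos: [0.4417, 0.3638, 0.0484]
ee_rot: [0.999, -0.033, 0.0, 0.0]
ft_force: [-0.3, -0.8, -0.2]
gripper_width: 0.351
finger_force: 0.2
```

```bash
python3 - <<'E'
from tgt import *
s,p,a=cur();ms=np.load("ms0.npy");print(p,a,s["ft_force"])
o=snap("s8");print(fit(o,np.r_[ms[0][:3],1.5]),fit(o,np.r_[ms[2][:3],1.6]),fit(o,np.r_[.6625,-.1205,-1.768,0]))
E
```

```text
[0.44174197 0.36380012 0.04836103] -1.6376974081302536 [-0.33105601 -0.77118319 -0.17867148]
(array([ 0.53900058,  0.28054759, -1.59580956,  1.62210507]), np.float64(0.0027694200023424377)) (array([ 0.4701438 , -0.27586104, -1.51477892,  1.60100319]), np.float64(0.002698776377063355)) (array([ 0.66267926, -0.12101024, -1.76106193,  0.00653731]), np.float64(0.0028683593195509604))
```

Call:
drive_tool(rows=[[[0,0,0],[0.03,0.2,0],3.0],[[0,0,0],[0.03,0.2,0],3.0]])

```text
time_s: 14.65
eef_pos: [0.4422, 0.3652, 0.0483]
ee_rot: [0.999, -0.034, -0.0, 0.001]
ft_force: [0.6, -1.9, 0.9]
gripper_width: 0.35
finger_force: 1.1
```

Call:
drive_tool(rows=[[[0,0,0],[0.03,0.15,0],3.0],[[0,0,0],[0.03,0.15,0],3.0]])

```text
time_s: 14.82
eef_pos: [0.4428, 0.367, 0.0483]
ee_rot: [0.999, -0.034, 0.0, 0.0]
ft_force: [0.9, -2.4, -0.2]
gripper_width: 0.351
finger_force: 1.3
```

Call:
drive_tool(rows=[[[0,0,0],[0.03,0.15,0],3.0],[[0,0,0],[0.03,0.15,0],3.0]])

```text
time_s: 14.98
eef_pos: [0.4432, 0.3688, 0.0484]
ee_rot: [0.999, -0.034, 0.0, 0.0]
ft_force: [1.7, -1.8, -1.0]
gripper_width: 0.349
finger_force: 1.3
```

Call:
drive_tool(rows=[[[0,0,0],[0,-1.0,0],3.0],[[0,0,0],[0,-1.1,3.5],3.0],[[0,0,0],[0,-1.1,7],3.0],[[0,0,0.12],[0,-1.1,11],3.0],[[0,0,0.12],[0,-1.1,11],3.0]])

```text
time_s: 15.4
eef_pos: [0.4459, 0.3615, 0.1663]
ee_rot: [1.0, 0.028, 0.005, -0.005]
ft_force: [0.7, 1.3, 1.3]
gripper_width: 0.354
finger_force: 0.0
```

```bash
python3 - <<'E'
from tgt import *
s,p,a=cur();ms=np.load("ms0.npy");print(p,a)
o=snap("s9");print(fit(o,np.r_[ms[0][:3],1.6]))
r=[fit(load(t),np.r_[.6625,-.1205,-1.768,0])[0] for t in("s6","s8","s9")]+[fit(load(t),np.r_[.6625,-.1205,-1.768,0],("top","side"))[0] for t in("s8","s9")];print(np.round(r,4))
m=np.mean(r[:3],0);print("grasp shift",((m[:2]-p[:2])*100).round(2),"turn",m[2]+np.pi/2-a)
# tray fit: outer rim footprint from depth + rim lines
d=load("s0")["top"];W=cloud(d).reshape(-1,3);Q=W[(np.abs(W[:,0]-.662)<.095)&(np.abs(W[:,1]-.07)<.1)&(np.abs(W[:,2])<.05)]
def cost(v):
    c,q=np.cos(v[2]),np.sin(v[2]);e=Q[:,:2]-v[:2];u=np.abs(c*e[:,0]+q*e[:,1]);w=np.abs(-q*e[:,0]+c*e[:,1])
    out=(u<.06)&(w<.08);inn=(u<.057)&(w<.077);h=np.where(inn,.003,np.where(out,.022,0))
    near=(np.abs(u-.0585)<.003)&(w<.08)|(np.abs(w-.0785)<.003)&(u<.06)
    sg=lambda x:1/(1+np.exp(-x/.001))
    hh=.022*(sg(.0605-u)*sg(.0805-w))-.019*(sg(.0565-u)*sg(.0765-w));return np.minimum(np.abs(Q[:,2]-hh),.012).mean()
for st in ([.662,.07,0],[.664,.068,.03]):
    r=minimize(cost,st,method="Nelder-Mead",options=dict(initial_simplex=np.array(st)+np.vstack([np.zeros(3),np.diag([.006,.006,.05])])));print(r.x.round(4),r.fun)
im=cv2.resize(d["frame"][130:195,190:275],None,fx=6,fy=6,interpolation=cv2.INTER_CUBIC)
c,q=np.cos(r.x[2]),np.sin(r.x[2])
for a_,b_ in((.06,.08),(.057,.077)):
    X=np.array([[-a_,-b_],[a_,-b_],[a_,b_],[-a_,b_]])@np.array([[c,q],[-q,c]])+r.x[:2]
    pp=proj(d,np.c_[X,np.full(4,.022)]);cv2.polylines(im,[np.round((pp-[190,130]+.5)*6).astype(int)],True,(0,0,255),1)
cv2.imwrite("pics/tray.png",im)
E
```

```text
[0.4459132  0.36152891 0.1662674 ] -1.5142759080832884
(array([ 0.53765063,  0.28128047, -1.63224001,  1.60169894]), np.float64(0.002831974387671445))
[[ 6.6250e-01 -1.2060e-01 -1.7671e+00 -6.0000e-04]
 [ 6.6270e-01 -1.2100e-01 -1.7611e+00  6.5000e-03]
 [ 6.6280e-01 -1.1990e-01 -1.7694e+00 -2.0000e-04]
 [ 6.6290e-01 -1.1970e-01 -1.7648e+00  1.3300e-02]
 [ 6.6310e-01 -1.1750e-01 -1.7649e+00  1.2000e-02]]
grasp shift [ 21.67 -48.2 ] turn 1.319214142952838
[ 0.6636  0.0707 -0.0172] 0.0027312385649989764
[ 0.6636  0.0707 -0.0173] 0.0027312335161592625
```

View pics/tray.png

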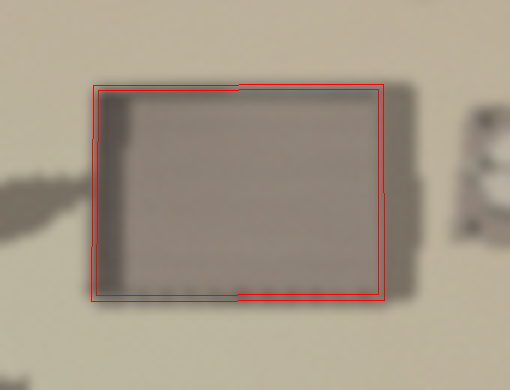

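The tray outline sits on the rim edges at (95,88)-(382,298), so the tray fit is good. I'll go over the jammed mould with the fingers open to 6.5 cm.

Call:
drive_tool(rows=[[[0,0,1.32],[21.7,-48.2,0],6.5],[[0,0,1.32],[21.7,-48.2,0],6.5],[[0,0,1.32],[21.7,-48.2,0],6.5],[[0,0,1.32],[21.7,-48.2,0],6.5],[[0,0,1.32],[21.7,-48.2,0],6.5],[[0,0,1.32],[21.7,-48.2,0],6.5],[[0,0,1.32],[21.7,-48.2,0],6.5],[[0,0,1.32],[21.7,-48.2,0],6.5],[[0,0,1.32],[21.7,-48.2,0],6.5],[[0,0,1.32],[21.7,-48.2,0],6.5],[[0,0,1.32],[21.7,-48.2,0],6.5],[[0,0,1.32],[21.7,-48.2,0],6.5],[[0,0,1.32],[21.7,-48.2,0],6.5],[[0,0,1.32],[21.7,-48.2,0],6.5],[[0,0,1.32],[21.7,-48.2,0],6.5],[[0,0,1.32],[21.7,-48.2,0],6.5],[[0,0,1.32],[21.7,-48.2,0],6.5]])

```text
time_s: 16.92
eef_pos: [0.6588, -0.1214, 0.1573]
ee_rot: [0.773, 0.635, -0.0, -0.001]
ft_force: [-0.8, -0.1, -1.0]
gripper_width: 0.763
finger_force: 0.0
```

```bash
python3 - <<'E'
from tgt import *
s,p,a=cur();print(p,a,a+.194,s["ee_rot"])
E
```

```text
[ 0.65880148 -0.12136943  0.15732296] -0.1952450579386591 -0.0012450579386590888 [ 7.72659820e-01  6.34818625e-01 -8.19108044e-05 -1.45252514e-03]
```

Call:
drive_tool(rows=[[[0,0,0],[0.35,0.1,-3.0],6.5],[[0,0,0],[0.35,0.1,-6.5],6.5],[[0,0,0],[0.35,0.1,-9.5],6.5],[[0,0,0],[0.35,0.1,-12],6.5],[[0,0,0],[0.35,0.1,-13.4],6.5],[[0,0,0],[0.35,0.1,-13.4],6.5],[[0,0,0],[0.35,0.1,-13.4],6.5]])

```text
time_s: 17.5
eef_pos: [0.6632, -0.1216, 0.0245]
ee_rot: [0.773, 0.634, 0.0, -0.0]
ft_force: [-0.5, 0.4, 0.4]
gripper_width: 0.76
finger_force: 0.0
```

```bash
python3 - <<'E'
from tgt import *
s,p,a=cur();print(p,a,s["ft_force"])
o=snap("s10");im=cv2.resize(o["side"]["frame"][140:210,245:335],None,fx=7,fy=7,interpolation=cv2.INTER_CUBIC);cv2.imwrite("pics/c10.png",im)
E
```

```text
[ 0.66315252 -0.12164998  0.02450371] -0.19615610204706507 [-0.51633827  0.39211831  0.36021959]
```

View pics/c10.png

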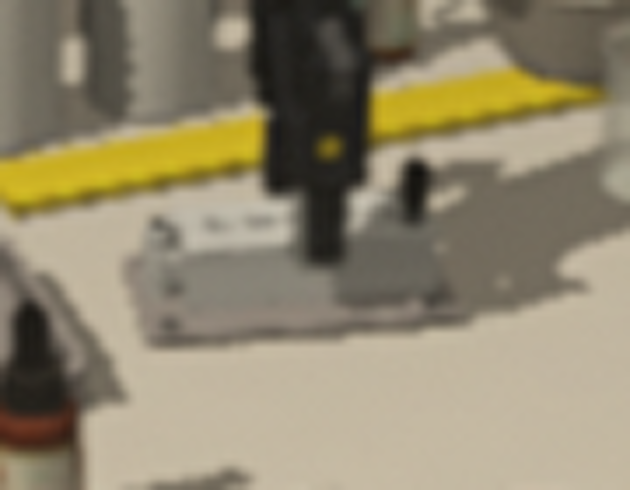

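The near finger at (323,260) stands in front of the bars close to mid-mould, clear of the knob at (415,180). I'll lower it and grip.

Call:
drive_tool(rows=[[[0,0,0],[-0.05,0.1,-0.7],6.5],[[0,0,0],[-0.05,0.1,-1.3],6.5],[[0,0,0],[-0.05,0.1,-1.3],6.5]])

```text
time_s: 17.85
eef_pos: [0.662, -0.122, 0.0108]
ee_rot: [0.774, 0.634, -0.0, -0.0]
ft_force: [-1.1, 0.3, -0.1]
gripper_width: 0.757
finger_force: 0.0
```

Call:
drive_tool(rows=[[[0,0,0],[0,0,0],4.0],[[0,0,0],[0,0,0],3.5],[[0,0,0],[0,0,0],3.0],[[0,0,0],[0,0,0],3.0],[[0,0,0],[0,0,0],3.0],[[0,0,0],[0,0,0],3.0]], grip_force=50)

```text
time_s: 18.35
eef_pos: [0.6615, -0.1221, 0.0117]
ee_rot: [0.774, 0.634, -0.001, -0.001]
ft_force: [-4.5, 1.1, 5.2]
gripper_width: 0.462
finger_force: 52.9
```

Call:
drive_tool(rows=[[[0,0,0],[0,0,0.5],3.0],[[0,0,0],[0,0,1.2],3.0],[[0,0,0],[0,0,2.5],3.0],[[0,0,0],[0,0,4],3.0],[[0,0,0],[0,0,5.5],3.0],[[0,0,0],[0,0,5.5],3.0],[[0,0,0],[0,0,5.5],3.0]], grip_force=70)

```text
time_s: 18.93
eef_pos: [0.6636, -0.1223, 0.0675]
ee_rot: [0.774, 0.634, 0.001, 0.001]
ft_force: [0.4, 0.5, -7.6]
gripper_width: 0.456
finger_force: 71.7
```

```bash
python3 - <<'E'
from tgt import *
s,p,a=cur();print(p,a,s["ft_force"],s["torque"])
# mould origin offset from grasp, at grasp time, in tool-yaw coords; target
m=np.array([.6627,-.1203]);g=np.array([.6615,-.1221]);da=(-1.588)-(-1.7655)
c,q=np.cos(da),np.sin(da);off=np.array([[c,-q],[q,c]])@(m-g)
tgt=np.array([.6636,.0677])-off;print("turn",da,"shift",((tgt-p[:2])*100).round(2))
E
```

```text
[ 0.66356898 -0.1223183   0.06754613] -0.19806249807565895 [ 0.38462231  0.51244106 -7.58908181] [-0.08265828  0.0547388   0.01931758]
turn 0.1775 shift [-0.08 18.8 ]
```

Call:
drive_tool(rows=[[[0,0,0.02],[0,1.5,0],3.0],[[0,0,0.05],[0,4.0,0],3.0],[[0,0,0.08],[0,7,0],3.0],[[0,0,0.11],[0,10,0],3.0],[[0,0,0.14],[0,13,0],3.0],[[0,0,0.17],[0,16,0],3.0],[[0,0,0.178],[-0.1,18,0],3.0],[[0,0,0.178],[-0.1,18.8,0],3.0],[[0,0,0.178],[-0.1,18.8,0],3.0],[[0,0,0.178],[-0.1,18.8,0],3.0],[[0,0,0.178],[-0.1,18.8,0],3.0]])

```text
time_s: 19.85
eef_pos: [0.6614, 0.0629, 0.0657]
ee_rot: [0.715, 0.699, -0.001, 0.0]
ft_force: [-1.0, -0.8, -7.2]
gripper_width: 0.462
finger_force: 71.5
```

```bash
python3 - <<'E'
from tgt import *
s,p,a=cur();print(p,a,s["ft_force"],s["torque"]); o=snap("s11")
c=lambda n,y0,y1,x0,x1,f:cv2.resize(o[n]["frame"][y0:y1,x0:x1],None,fx=f,fy=f,interpolation=cv2.INTER_CUBIC)
cv2.imwrite("pics/c11.png",np.hstack([c("top",125,205,190,275,4.7)[:370],c("side",140,219,180,270,4.7)[:370]]))
E
```

```text
[0.66144146 0.06285388 0.06565798] -0.022697144756304157 [-0.96743342 -0.84692141 -7.23730418] [-0.09812726 -0.05224284 -0.02455122]
```

View pics/c11.png

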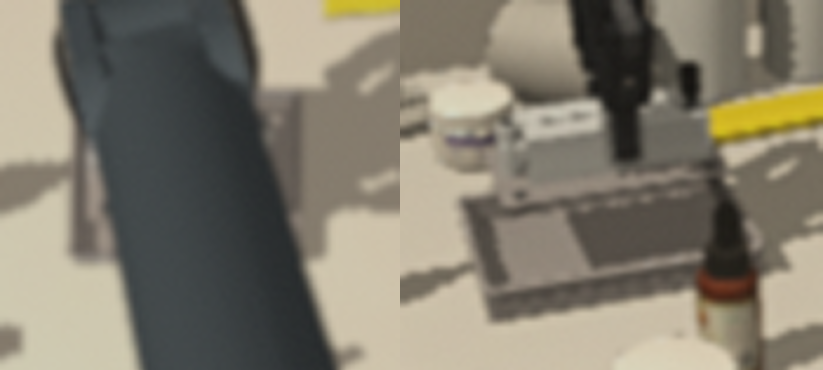

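The mould hangs level over the tray, clear of the dropper (side crop: plate edge at about (500-720,200), tray rim at (465-730,200-300)). I'll lower it.

Call:
drive_tool(rows=[[[0,0,0],[0.13,0.28,-0.8],3.0],[[0,0,0],[0.13,0.28,-1.8],3.0],[[0,0,0],[0.13,0.28,-2.6],3.0],[[0,0,0],[0.13,0.28,-3.2],3.0],[[0,0,0],[0.13,0.28,-3.7],3.0],[[0,0,0],[0.13,0.28,-4.1],3.0],[[0,0,0],[0.13,0.28,-4.4],3.0],[[0,0,0],[0.13,0.28,-4.6],3.0],[[0,0,0],[0.13,0.28,-4.6],3.0]])

```text
time_s: 20.7
eef_pos: [0.6628, 0.0686, 0.02]
ee_rot: [0.714, 0.7, -0.0, -0.0]
ft_force: [0.6, 0.5, -7.6]
gripper_width: 0.461
finger_force: 71.7
```

Call:
drive_tool(rows=[[[0,0,0],[0,0,-0.1],3.0],[[0,0,0],[0,0,-0.2],3.0],[[0,0,0],[0,0,-0.2],3.0]])

```text
time_s: 20.95
eef_pos: [0.6631, 0.0686, 0.0186]
ee_rot: [0.714, 0.7, 0.0, 0.0]
ft_force: [0.0, 0.5, -7.6]
gripper_width: 0.457
finger_force: 71.7
```

Call:
drive_tool(rows=[[[0,0,0],[0,0,-0.1],3.0],[[0,0,0],[0,0,-0.15],3.0],[[0,0,0],[0,0,-0.15],3.0]])

```text
time_s: 21.2
eef_pos: [0.6629, 0.0686, 0.0169]
ee_rot: [0.714, 0.7, 0.0, -0.0]
ft_force: [-0.9, -1.0, -7.1]
gripper_width: 0.459
finger_force: 71.7
```

Call:
drive_tool(rows=[[[0,0,0],[0,-0.25,-0.05],3.0],[[0,0,0],[0,-0.25,-0.15],3.0],[[0,0,0],[0,-0.25,-0.15],3.0]])

```text
time_s: 21.45
eef_pos: [0.6629, 0.0656, 0.0152]
ee_rot: [0.714, 0.7, -0.0, 0.0]
ft_force: [0.6, 0.2, -7.9]
gripper_width: 0.46
finger_force: 71.7
```

Call:
drive_tool(rows=[[[0,0,0],[0,0,-0.1],3.0],[[0,0,0],[0,0,-0.1],3.0]])

```text
time_s: 21.62
eef_pos: [0.663, 0.0657, 0.015]
ee_rot: [0.714, 0.7, -0.0, 0.0]
ft_force: [-1.6, -0.3, -2.3]
gripper_width: 0.458
finger_force: 71.9
```

Call:
drive_tool(rows=[[[0,0,0],[0,0,-0.1],3.0],[[0,0,0],[0,0,-0.1],3.0]])

```text
time_s: 21.78
eef_pos: [0.663, 0.0657, 0.0148]
ee_rot: [0.714, 0.7, -0.0, 0.0]
ft_force: [-3.9, -2.6, 4.9]
gripper_width: 0.458
finger_force: 72.5
```

It has landed at z 0.015, as expected. I'll release it and rise.

Call:
drive_tool(rows=[[[0,0,0],[0,0,0.1],4.3],[[0,0,0],[0,0,0.1],5.0],[[0,0,0],[0,0,0.1],5.8],[[0,0,0],[0,0,0.1],5.8],[[0,0,0],[0,0,0.1],5.8]], grip_force=30)

```text
time_s: 22.2
eef_pos: [0.6634, 0.0664, 0.0146]
ee_rot: [0.714, 0.7, 0.001, 0.0]
ft_force: [-0.4, -0.5, 0.7]
gripper_width: 0.677
finger_force: 0.0
```

Call:
drive_tool(rows=[[[0,0,0],[0,0,2],5.8],[[0,0,0],[0,0,5],5.8],[[0,0,0],[0,0,9],5.8],[[0,0,0],[0,0,12.5],5.8],[[0,0,0],[-8,14,13],5.8],[[0,0,0],[-14,22,13],3.0],[[0,0,0],[-19,28,13],3.0],[[0,0,0],[-19,28,13],3.0],[[0,0,0],[-19,28,13],3.0],[[0,0,0],[-19,28,13],3.0],[[0,0,0],[-19,28,13],3.0]])

```text
time_s: 23.12
eef_pos: [0.4987, 0.3093, 0.1441]
ee_rot: [0.714, 0.7, 0.0, 0.0]
ft_force: [1.3, 1.1, 0.4]
gripper_width: 0.354
finger_force: 0.0
```

```bash
python3 - <<'E'
from tgt import *
s,p,a=cur();ms=np.load("ms0.npy");print(p,a,s["ft_force"]); o=snap("s12")
# lift the tray floor by fitting with z-3mm
for d in o.values(): d["t"]=np.array(d["t"])+np.array(d["R"])@[0,0,.003]
print("mid",fit(o,np.array([.6636,.0677,-1.588,0.])))
o=load("s12");r=[fit(o,np.r_[ms[0][:3],t])[0] for t in(1.5,1.6)];print(np.round(r,4),fit(o,np.r_[ms[2][:3],1.6]))
m=r[1];print(knob(m,1.6))
W=cloud(o["top"]).reshape(-1,3);k=knob(m,1.6);Q=W[(np.linalg.norm(W[:,:2]-k,axis=1)<.02)&(W[:,2]>.052)&(W[:,2]<.08)];print("knob pts",len(Q),np.median(Q,0))
c=lambda y0,y1,x0,x1,f:cv2.resize(o["top"]["frame"][y0:y1,x0:x1],None,fx=f,fy=f,interpolation=cv2.INTER_CUBIC)
cv2.imwrite("pics/c12.png",c(120,265,125,345,3.5))
path(m,[1.6],base=(p,a))
E
```

```text
[0.49866012 0.30928835 0.14413496] -0.02003877431141904 [1.32201331 1.10458688 0.37319524]
mid (array([ 0.6655087 ,  0.0667375 , -1.57281861,  0.01603041]), np.float64(0.004533038956121092))
[[ 0.5374  0.2804 -1.6233  1.6461]
 [ 0.5374  0.2804 -1.6233  1.646 ]] (array([ 0.47037616, -0.2764432 , -1.51312226,  1.61167378]), np.float64(0.0027037164669972778))
[0.43675458 0.35824414]
knob pts 1 [0.43771842 0.35207523 0.05604207]
th 1.60 q7rel -2.33 r 0.568 turn -1.632 shift [-5.69  4.85] xy [0.4417 0.3578]
```

View pics/c12.png

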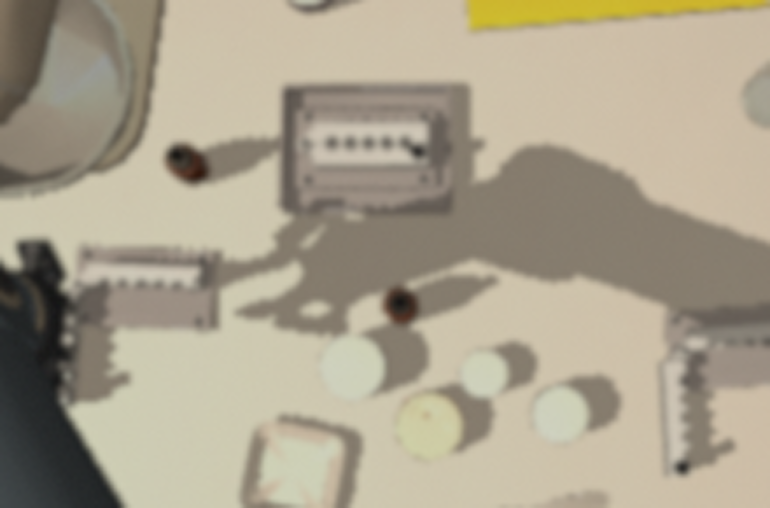

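The picture shows the bad mould shut and inside the tray at (368,145), with the bystanders in place and the right mould wide open with its knob at (682,467). Now I'll close the left mould.

Call:
drive_tool(rows=[[[0,0,-1.62],[-5.7,4.9,0.5],3.0],[[0,0,-1.62],[-5.7,4.9,0.5],3.0],[[0,0,-1.62],[-5.7,4.9,0.5],3.0],[[0,0,-1.62],[-5.7,4.9,0.5],3.0],[[0,0,-1.62],[-5.7,4.9,0.5],3.0],[[0,0,-1.62],[-5.7,4.9,0.5],3.0],[[0,0,-1.62],[-5.7,4.9,0.5],3.0],[[0,0,-1.62],[-5.7,4.9,0.5],3.0],[[0,0,-1.62],[-5.7,4.9,0.5],3.0],[[0,0,-1.62],[-5.7,4.9,0.5],3.0],[[0,0,-1.62],[-5.7,4.9,0.5],3.0],[[0,0,-1.62],[-5.7,4.9,0.5],3.0],[[0,0,-1.62],[-5.7,4.9,0.5],3.0],[[0,0,-1.62],[-5.7,4.9,0.5],3.0],[[0,0,-1.62],[-5.7,4.9,0.5],3.0],[[0,0,-1.62],[-5.7,4.9,0.5],3.0]])

```text
time_s: 24.55
eef_pos: [0.4429, 0.3568, 0.1489]
ee_rot: [0.999, -0.033, 0.0, -0.0]
ft_force: [-0.8, -0.3, -0.5]
gripper_width: 0.349
finger_force: 0.0
```

```bash
python3 - <<'E'
from tgt import *
s,p,a=cur();m=np.array([.5377,.2805,-1.625,1.6]);print(p,a,s["ft_force"],s["joint_positions"])
path(m,[1.6],base=(p,a),off=(0,.0005));print((.048-p[2])*100)
o=snap("s13");r=fit(o,m);print(r,knob(r[0]))
E
```

```text
[0.44292762 0.35681952 0.1488784 ] -1.6372073529298896 [-0.78171594 -0.34771787 -0.52098008] [-0.83613089  0.38230925  0.10691231  1.88245876 -0.05165356  0.87928926
 -2.3411418 ]
th 1.60 q7rel -2.34 r 0.569 turn -0.017 shift [-0.08  0.18] xy [0.4421 0.3586]
-10.087840256427167
(array([ 0.53736919,  0.28044784, -1.6247426 ,  1.6528878 ]), np.float64(0.0028196619027692957)) [0.43801269 0.36389809]
```

Call:
drive_tool(rows=[[[0,0,0],[-0.1,0.4,-3.5],3.0],[[0,0,0],[-0.1,0.4,-7.0],3.0],[[0,0,0],[-0.1,0.4,-9.0],3.0],[[0,0,0],[-0.1,0.4,-10.0],3.0],[[0,0,0],[-0.1,0.4,-10.0],3.0]])

```text
time_s: 25.07
eef_pos: [0.4408, 0.3596, 0.0467]
ee_rot: [0.999, -0.034, -0.002, 0.002]
ft_force: [-0.7, 0.1, 0.8]
gripper_width: 0.356
finger_force: 0.0
```

```bash
python3 - <<'E'
from tgt import *
s,p,a=cur();m=np.array([.5377,.2805,-1.625,1.6]);print(p,a,s["ft_force"],s["finger_force"])
path(m,[1.6,1.5,1.4,1.3,1.2,1.1,1,.9,.8,.7,.6,.5,.4,.3,.2,.15,.1,.05,0],lead=-.0085,base=(p,a),off=(0,.0005))
E
```

```text
[0.44078947 0.35958361 0.04666069] -1.6394017285899978 [-0.71058057  0.12460989  0.79511433] 0.0
th 1.60 q7rel -2.32 r 0.563 turn -0.015 shift [ 0.06 -0.94] xy [0.4414 0.3501]
th 1.50 q7rel -2.21 r 0.557 turn 0.085 shift [ 0.   -1.94] xy [0.4408 0.3402]
th 1.40 q7rel -2.10 r 0.551 turn 0.185 shift [ 0.04 -2.94] xy [0.4412 0.3302]
th 1.30 q7rel -1.98 r 0.546 turn 0.285 shift [ 0.18 -3.93] xy [0.4426 0.3203]
th 1.20 q7rel -1.86 r 0.543 turn 0.385 shift [ 0.41 -4.9 ] xy [0.4449 0.3105]
th 1.10 q7rel -1.75 r 0.540 turn 0.485 shift [ 0.74 -5.85] xy [0.4482 0.3011]
th 1.00 q7rel -1.63 r 0.539 turn 0.585 shift [ 1.17 -6.75] xy [0.4525 0.292 ]
th 0.90 q7rel -1.51 r 0.538 turn 0.685 shift [ 1.68 -7.61] xy [0.4576 0.2835]
th 0.80 q7rel -1.39 r 0.539 turn 0.785 shift [ 2.27 -8.42] xy [0.4635 0.2754]
th 0.70 q7rel -1.27 r 0.541 turn 0.885 shift [ 2.95 -9.16] xy [0.4703 0.268 ]
th 0.60 q7rel -1.15 r 0.544 turn 0.985 shift [ 3.69 -9.83] xy [0.4777 0.2613]
th 0.50 q7rel -1.04 r 0.549 turn 1.085 shift [  4.5  -10.42] xy [0.4857 0.2554]
th 0.40 q7rel -0.92 r 0.554 turn 1.185 shift [  5.36 -10.93] xy [0.4944 0.2503]
th 0.30 q7rel -0.81 r 0.560 turn 1.285 shift [  6.26 -11.35] xy [0.5034 0.2461]
th 0.20 q7rel -0.70 r 0.567 turn 1.385 shift [  7.21 -11.67] xy [0.5129 0.2429]
th 0.15 q7rel -0.64 r 0.571 turn 1.435 shift [  7.69 -11.8 ] xy [0.5177 0.2416]
th 0.10 q7rel -0.59 r 0.575 turn 1.485 shift [  8.18 -11.9 ] xy [0.5226 0.2405]
th 0.05 q7rel -0.53 r 0.579 turn 1.535 shift [  8.68 -11.98] xy [0.5276 0.2398]
th 0.00 q7rel -0.48 r 0.584 turn 1.585 shift [  9.17 -12.04] xy [0.5325 0.2392]
```

Call:
drive_tool(rows=[[[0,0,0],[0.05,-0.95,0.1],3.0],[[0,0,0.08],[0,-1.95,0.1],3.0],[[0,0,0.18],[0.05,-2.95,0.1],3.0],[[0,0,0.28],[0.2,-3.95,0.1],3.0],[[0,0,0.38],[0.4,-4.9,0.1],3.0],[[0,0,0.48],[0.75,-5.85,0.1],3.0],[[0,0,0.58],[1.15,-6.75,0.1],3.0],[[0,0,0.68],[1.7,-7.6,0.1],3.0],[[0,0,0.78],[2.3,-8.4,0.1],3.0],[[0,0,0.88],[2.95,-9.15,0.1],3.0],[[0,0,0.98],[3.7,-9.85,0.1],3.0],[[0,0,1.08],[4.5,-10.4,0.1],3.0],[[0,0,1.18],[5.35,-10.95,0.1],3.0],[[0,0,1.28],[6.25,-11.35,0.1],3.0],[[0,0,1.38],[7.2,-11.65,0.1],3.0],[[0,0,1.43],[7.7,-11.8,0.1],3.0],[[0,0,1.46],[7.9,-11.85,0.1],3.0],[[0,0,1.46],[7.9,-11.85,0.1],3.0]])

```text
time_s: 26.57
eef_pos: [0.5232, 0.2412, 0.052]
ee_rot: [0.768, 0.64, 0.002, 0.001]
ft_force: [-0.3, -0.1, 0.1]
gripper_width: 0.353
finger_force: 0.0
```

```bash
python3 - <<'E'
from tgt import *
s,p,a=cur();m=np.array([.5377,.2805,-1.625,.1]);print(p,a,s["ft_force"],s["finger_force"])
path(m,[.1,.05,0],lead=-.0085,base=(p,a),off=(0,.0005))
o=snap("s14");print(fit(o,m))
E
```

```text
[0.52317204 0.24121356 0.05197282] -0.18160715788666026 [-0.32077605 -0.08017281  0.12036024] 0.0
th 0.10 q7rel -0.59 r 0.575 turn 0.027 shift [-0.06 -0.07] xy [0.5226 0.2405]
th 0.05 q7rel -0.53 r 0.579 turn 0.077 shift [ 0.44 -0.15] xy [0.5276 0.2398]
th 0.00 q7rel -0.48 r 0.584 turn 0.127 shift [ 0.94 -0.2 ] xy [0.5325 0.2392]
(array([ 0.53475336,  0.28048895, -1.58067248,  0.06305455]), np.float64(0.0026988831139922354))
```

Call:
drive_tool(rows=[[[0,0,0.03],[0.25,-0.03,-0.1],3.0],[[0,0,0.03],[0.25,-0.03,-0.1],3.0]])

```text
time_s: 26.83
eef_pos: [0.5239, 0.2418, 0.0497]
ee_rot: [0.758, 0.652, 0.001, 0.0]
ft_force: [-0.4, -1.0, 1.1]
gripper_width: 0.354
finger_force: 0.0
```

Call:
drive_tool(rows=[[[0,0,0.02],[0.2,-0.03,0],3.0],[[0,0,0.02],[0.2,-0.03,0],3.0]])

```text
time_s: 27.0
eef_pos: [0.5257, 0.2416, 0.0492]
ee_rot: [0.751, 0.66, 0.0, 0.0]
ft_force: [0.5, -0.6, 0.1]
gripper_width: 0.351
finger_force: 0.0
```

Call:
drive_tool(rows=[[[0,0,0.02],[0.15,-0.02,0],3.0],[[0,0,0.02],[0.15,-0.02,0],3.0]])

```text
time_s: 27.17
eef_pos: [0.5271, 0.2414, 0.049]
ee_rot: [0.745, 0.667, 0.0, 0.0]
ft_force: [0.8, 0.2, -0.2]
gripper_width: 0.354
finger_force: 0.0
```

Call:
drive_tool(rows=[[[0,0,0.01],[0.15,-0.01,0],3.0],[[0,0,0.01],[0.15,-0.01,0],3.0]])

```text
time_s: 27.33
eef_pos: [0.5286, 0.2413, 0.0488]
ee_rot: [0.741, 0.671, 0.0, 0.0]
ft_force: [0.2, 0.5, 0.4]
gripper_width: 0.356
finger_force: 0.0
```

Call:
drive_tool(rows=[[[0,0,0.01],[0.15,-0.01,0],3.0],[[0,0,0.01],[0.15,-0.01,0],3.0]])

```text
time_s: 27.5
eef_pos: [0.5294, 0.2413, 0.0487]
ee_rot: [0.738, 0.675, -0.001, -0.0]
ft_force: [-1.7, 0.3, 0.9]
gripper_width: 0.35
finger_force: 0.9
```

Call:
drive_tool(rows=[[[0,0,0.01],[0.12,0,0],3.0],[[0,0,0.01],[0.12,0,0],3.0]])

```text
time_s: 27.67
eef_pos: [0.5295, 0.2414, 0.0486]
ee_rot: [0.734, 0.679, -0.001, -0.001]
ft_force: [-5.3, -0.9, 3.0]
gripper_width: 0.352
finger_force: 2.5
```

Call:
drive_tool(rows=[[[0,0,0],[-0.9,0.0,0],3.0],[[0,0,0],[-0.9,0,0],3.0],[[0,0,0],[-0.9,0,3.5],3.0],[[0,0,0],[-0.9,0,7],3.0],[[0,0,0],[-0.9,0,10],3.0],[[0,0,0],[-0.9,-4,10.5],3.0],[[0,0,0],[-0.9,-8,10.5],3.0],[[0,0,0],[-0.9,-12,10.5],3.0],[[0,0,0],[-0.9,-15,10.5],3.0],[[0,0,0],[-0.9,-15,10.5],3.0]])

```text
time_s: 28.5
eef_pos: [0.5227, 0.0825, 0.1538]
ee_rot: [0.739, 0.674, -0.001, 0.002]
ft_force: [1.0, -0.1, -0.4]
gripper_width: 0.353
finger_force: 0.0
```

```bash
python3 - <<'E'
from tgt import *
s,p,a=cur();print(p,a,s["ft_force"])
o=snap("s15");m=np.array([.5377,.2805,-1.6,.02]);print(fit(o,m),fit(o,m,("top","side")))
m=fit(o,np.array([.4703,-.2764,-1.513,1.6]))[0];print(m,knob(m),knob(m,1.6))
W=cloud(o["top"]).reshape(-1,3);k=knob(m,1.6);Q=W[(np.linalg.norm(W[:,:2]-k,axis=1)<.015)&(W[:,2]>.052)&(W[:,2]<.08)];print(len(Q),np.median(Q,0))
path(m,[1.6],inward=.009,base=(p,a))
E
```

```text
[0.52271912 0.08251919 0.15381662] -0.0910315772853281 [ 0.99577785 -0.12927995 -0.43928816]
(array([ 0.53727608,  0.28056924, -1.60750853,  0.0196232 ]), np.float64(0.0027331965197111216)) (array([ 0.53714852,  0.2832292 , -1.59844169,  0.04608778]), np.float64(0.003026880253141565))
[ 0.47031309 -0.27658143 -1.51665746  1.60527829] [ 0.36197078 -0.20933245] [ 0.36192298 -0.20988788]
14 [ 0.36099068 -0.20891365  0.0650982 ]
th 1.60 q7rel -1.03 r 0.426 turn -1.455 shift [-15.18 -29.22] xy [ 0.3709 -0.2097]
```

Call:
drive_tool(rows=[[[0,0,-1.455],[-15.2,-29.2,0],3.0],[[0,0,-1.455],[-15.2,-29.2,0],3.0],[[0,0,-1.455],[-15.2,-29.2,0],3.0],[[0,0,-1.455],[-15.2,-29.2,0],3.0],[[0,0,-1.455],[-15.2,-29.2,0],3.0],[[0,0,-1.455],[-15.2,-29.2,0],3.0],[[0,0,-1.455],[-15.2,-29.2,0],3.0],[[0,0,-1.455],[-15.2,-29.2,0],3.0],[[0,0,-1.455],[-15.2,-29.2,0],3.0],[[0,0,-1.455],[-15.2,-29.2,0],3.0],[[0,0,-1.455],[-15.2,-29.2,0],3.0],[[0,0,-1.455],[-15.2,-29.2,0],3.0],[[0,0,-1.455],[-15.2,-29.2,0],3.0],[[0,0,-1.455],[-15.2,-29.2,0],3.0],[[0,0,-1.455],[-15.2,-29.2,0],3.0],[[0,0,-1.455],[-15.2,-29.2,0],3.0]])

```text
time_s: 29.93
eef_pos: [0.3705, -0.2004, 0.1539]
ee_rot: [1.0, 0.019, 0.0, 0.0]
ft_force: [0.4, 0.2, 0.0]
gripper_width: 0.352
finger_force: 0.0
```

```bash
python3 - <<'E'
from tgt import *
s,p,a=cur();print(p,a,s["joint_positions"])
path(np.array([.4703,-.2766,-1.5167,1.6]),[1.6],inward=.009,base=(p,a))
print((.048-p[2])*100)
E
```

```text
[ 0.370491   -0.20038746  0.15387431] -1.5326043972095327 [ 0.34253682  0.15131957  0.05847106  2.19235019 -0.01230348  0.79784178
 -1.12367527]
th 1.60 q7rel -1.03 r 0.426 turn -0.013 shift [ 0.04 -0.93] xy [ 0.3709 -0.2097]
-10.58743103753444
```

Call:
drive_tool(rows=[[[0,0,0],[0,0,-3],3.0],[[0,0,0],[0,0,-3],3.0],[[0,0,0],[0,0,-3],3.0]])

```text
time_s: 30.18
eef_pos: [0.3691, -0.2002, 0.1231]
ee_rot: [1.0, 0.018, -0.002, -0.001]
ft_force: [0.7, 0.4, 0.2]
gripper_width: 0.347
finger_force: 0.0
```

Settled at y −0.2002, so I'll shift −0.95 cm and go down.

Call:
drive_tool(rows=[[[0,0,0],[0.15,-0.95,0],3.0],[[0,0,0],[0.15,-0.95,-3.0],3.0],[[0,0,0],[0.15,-0.95,-5.5],3.0],[[0,0,0],[0.15,-0.95,-7.4],3.0],[[0,0,0],[0.15,-0.95,-7.4],3.0]])

```text
time_s: 30.6
eef_pos: [0.3703, -0.2104, 0.0481]
ee_rot: [1.0, 0.018, -0.002, -0.001]
ft_force: [-0.0, 0.2, -0.4]
gripper_width: 0.352
finger_force: 0.0
```

```bash
python3 - <<'E'
from tgt import *
s,p,a=cur();m=np.array([.4703,-.2766,-1.5167,1.6]);print(p,a,s["ft_force"],s["finger_force"])
path(m,[1.6,1.5,1.4,1.3,1.2,1.1,1,.9,.8,.7,.6,.5,.4,.3,.2,.15,.1,.05,0],lead=-.0085,inward=.007,base=(p,a))
E
```

```text
[ 0.37033556 -0.21038391  0.04812478] -1.5352743924362655 [-0.02584327  0.17047711 -0.4418752 ] 0.0
th 1.60 q7rel -1.01 r 0.429 turn -0.011 shift [-0.12 -0.78] xy [ 0.3691 -0.2182]
th 1.50 q7rel -0.89 r 0.434 turn 0.089 shift [-0.08 -1.76] xy [ 0.3696 -0.228 ]
th 1.40 q7rel -0.78 r 0.441 turn 0.189 shift [ 0.06 -2.73] xy [ 0.371  -0.2377]
th 1.30 q7rel -0.66 r 0.448 turn 0.289 shift [ 0.3  -3.68] xy [ 0.3734 -0.2472]
th 1.20 q7rel -0.55 r 0.456 turn 0.389 shift [ 0.63 -4.61] xy [ 0.3767 -0.2564]
th 1.10 q7rel -0.44 r 0.464 turn 0.489 shift [ 1.06 -5.49] xy [ 0.3809 -0.2653]
th 1.00 q7rel -0.33 r 0.473 turn 0.589 shift [ 1.57 -6.33] xy [ 0.386  -0.2737]
th 0.90 q7rel -0.22 r 0.483 turn 0.689 shift [ 2.15 -7.11] xy [ 0.3919 -0.2815]
th 0.80 q7rel -0.12 r 0.492 turn 0.789 shift [ 2.82 -7.83] xy [ 0.3985 -0.2887]
th 0.70 q7rel -0.02 r 0.502 turn 0.889 shift [ 3.55 -8.48] xy [ 0.4059 -0.2952]
th 0.60 q7rel 0.08 r 0.512 turn 0.989 shift [ 4.35 -9.06] xy [ 0.4138 -0.3009]
th 0.50 q7rel 0.18 r 0.521 turn 1.089 shift [ 5.19 -9.55] xy [ 0.4223 -0.3059]
th 0.40 q7rel 0.28 r 0.531 turn 1.189 shift [ 6.09 -9.95] xy [ 0.4312 -0.3099]
th 0.30 q7rel 0.37 r 0.540 turn 1.289 shift [  7.02 -10.26] xy [ 0.4405 -0.313 ]
th 0.20 q7rel 0.47 r 0.549 turn 1.389 shift [  7.97 -10.48] xy [ 0.45   -0.3152]
th 0.15 q7rel 0.51 r 0.554 turn 1.439 shift [  8.46 -10.56] xy [ 0.4549 -0.316 ]
th 0.10 q7rel 0.56 r 0.558 turn 1.489 shift [  8.94 -10.61] xy [ 0.4598 -0.3164]
th 0.05 q7rel 0.60 r 0.562 turn 1.539 shift [  9.43 -10.63] xy [ 0.4647 -0.3167]
th 0.00 q7rel 0.65 r 0.566 turn 1.589 shift [  9.92 -10.63] xy [ 0.4696 -0.3167]
```

Call:
drive_tool(rows=[[[0,0,0],[-0.1,-0.8,0],3.0],[[0,0,0.09],[-0.1,-1.75,0],3.0],[[0,0,0.19],[0.05,-2.75,0],3.0],[[0,0,0.29],[0.3,-3.7,0],3.0],[[0,0,0.39],[0.65,-4.6,0],3.0],[[0,0,0.49],[1.05,-5.5,0],3.0],[[0,0,0.59],[1.55,-6.35,0],3.0],[[0,0,0.69],[2.15,-7.1,0],3.0],[[0,0,0.79],[2.8,-7.85,0],3.0],[[0,0,0.89],[3.55,-8.5,0],3.0],[[0,0,0.99],[4.35,-9.05,0],3.0],[[0,0,1.09],[5.2,-9.55,0],3.0],[[0,0,1.19],[6.1,-9.95,0],3.0],[[0,0,1.29],[7.0,-10.25,0],3.0],[[0,0,1.39],[7.95,-10.5,0],3.0],[[0,0,1.44],[8.4,-10.55,0],3.0],[[0,0,1.46],[8.6,-10.6,0],3.0],[[0,0,1.46],[8.6,-10.6,0],3.0]])

```text
time_s: 32.1
eef_pos: [0.4585, -0.3181, 0.0516]
ee_rot: [0.734, 0.68, 0.0, 0.002]
ft_force: [-0.0, -0.1, -0.9]
gripper_width: 0.351
finger_force: 0.0
```

Call:
drive_tool(rows=[[[0,0,0.03],[0.25,-0.02,0],3.0],[[0,0,0.03],[0.25,-0.02,0],3.0]])

```text
time_s: 32.27
eef_pos: [0.4603, -0.3171, 0.0506]
ee_rot: [0.723, 0.691, -0.0, 0.001]
ft_force: [-0.2, 1.2, 0.2]
gripper_width: 0.348
finger_force: 0.0
```

Call:
drive_tool(rows=[[[0,0,0.03],[0.25,-0.02,0],3.0],[[0,0,0.03],[0.25,-0.02,0],3.0]])

```text
time_s: 32.43
eef_pos: [0.4629, -0.3167, 0.0501]
ee_rot: [0.712, 0.702, 0.0, 0.0]
ft_force: [-0.2, 0.4, 1.1]
gripper_width: 0.348
finger_force: 0.0
```

Call:
drive_tool(rows=[[[0,0,0.02],[0.15,0,0],3.0],[[0,0,0.02],[0.15,0,0],3.0]])

```text
time_s: 32.6
eef_pos: [0.4643, -0.3166, 0.0498]
ee_rot: [0.705, 0.709, 0.0, 0.0]
ft_force: [0.1, -0.1, -0.1]
gripper_width: 0.352
finger_force: 0.0
```

Call:
drive_tool(rows=[[[0,0,0.01],[0.15,0,0],3.0],[[0,0,0.01],[0.15,0,0],3.0]])

```text
time_s: 32.77
eef_pos: [0.4658, -0.3166, 0.0498]
ee_rot: [0.702, 0.713, 0.0, 0.0]
ft_force: [-0.0, 0.1, 0.2]
gripper_width: 0.355
finger_force: 0.0
```

Call:
drive_tool(rows=[[[0,0,0.01],[0.15,0,0],3.0],[[0,0,0.01],[0.15,0,0],3.0]])

```text
time_s: 32.93
eef_pos: [0.4674, -0.3167, 0.0498]
ee_rot: [0.698, 0.716, 0.0, 0.0]
ft_force: [-0.4, -1.1, 0.5]
gripper_width: 0.35
finger_force: 0.0
```

Call:
drive_tool(rows=[[[0,0,0.01],[0.12,0,0],3.0],[[0,0,0.01],[0.12,0,0],3.0]])

```text
time_s: 33.1
eef_pos: [0.468, -0.3166, 0.0498]
ee_rot: [0.694, 0.72, -0.0, -0.0]
ft_force: [-0.3, 0.0, 0.4]
gripper_width: 0.353
finger_force: 0.5
```

Call:
drive_tool(rows=[[[0,0,0],[0.12,0,0],3.0],[[0,0,0],[0.12,0,0],3.0]])

```text
time_s: 33.27
eef_pos: [0.4682, -0.3167, 0.0497]
ee_rot: [0.695, 0.719, -0.001, -0.001]
ft_force: [-4.0, -0.3, 2.4]
gripper_width: 0.351
finger_force: 2.0
```

Call:
drive_tool(rows=[[[0,0,0],[0.1,0,0],3.0],[[0,0,0],[0.1,0,0],3.0]])

```text
time_s: 33.43
eef_pos: [0.4683, -0.3167, 0.0496]
ee_rot: [0.695, 0.719, -0.001, -0.002]
ft_force: [-6.6, 1.5, 4.5]
gripper_width: 0.352
finger_force: 3.1
```

Call:
drive_tool(rows=[[[0,0,0],[-1.0,0.0,0],3.0],[[0,0,0],[-1.0,0,0],3.0],[[0,0,0],[-1.0,0,3.5],3.0],[[0,0,0],[-1.0,0,7],3.0],[[0,0,0],[-1.0,0,11],3.0],[[0,0,0],[-5,-8,15],3.0],[[0,0,0],[-10,-16,18],3.0],[[0,0,0],[-15,-25,18],3.0],[[0,0,0],[-15,-25,18],3.0],[[0,0,0],[-15,-25,18],3.0],[[0,0,0],[-15,-25,18],3.0]])

```text
time_s: 34.35
eef_pos: [0.3424, -0.529, 0.2223]
ee_rot: [0.694, 0.72, 0.0, 0.001]
ft_force: [0.8, -0.1, -0.6]
gripper_width: 0.352
finger_force: 0.0
```

```bash
python3 - <<'E'
from tgt import *
s,p,a=cur();print(p,s["time_s"])
o=snap("s16")
for m in ([.5373,.2806,-1.607,.02],[.4703,-.2766,-1.5167,.02]):
    m=np.array(m);print(fit(o,m)[0].round(4),fit(o,m,("top","side"))[0].round(4))
for d in o.values(): d["t"]=np.array(d["t"])+np.array(d["R"])@[0,0,.003]
print("mid",fit(o,np.array([.6636,.0677,-1.588,0.])))
a,b=load("s0")["top"]["frame"],o["top"]["frame"] # bystander shift: phase correlation
for n,(x,y) in dict(dc=(239,207),jb=(226,224),jg=(264,226),pot=(247,241),jbr=(285,238),boat=(210,254),dd=(178,166),bk=(346,146)).items():
    g=lambda i:cv2.cvtColor(i[y-14:y+14,x-14:x+14],cv2.COLOR_BGR2GRAY).astype(np.float32)
    print(n,np.abs(g(a)-g(b)).mean().round(1),np.round(cv2.phaseCorrelate(g(a),g(b))[0],2))
E
```

```text
[ 0.34235052 -0.52895487  0.22233278] 34.35
[ 0.5376  0.2811 -1.599   0.0282] [ 0.5372  0.2835 -1.6008  0.041 ]
[ 0.4701 -0.2765 -1.5012  0.0234] [ 0.4697 -0.2756 -1.4994  0.0274]
mid (array([ 0.66592132,  0.06674043, -1.56749225,  0.02188202]), np.float64(0.004506649254845754))
dc 0.7 [-0.04  0.02]
jb 0.7 [-0.01  0.02]
jg 0.7 [-0.01 -0.01]
pot 0.7 [ 0.   -0.01]
jbr 0.7 [0.04 0.01]
boat 0.7 [-0.01 -0.01]
dd 0.7 [-0.02  0.  ]
bk 0.7 [0.02 0.02]
```

The fits agree: the two sound moulds read 0.02-0.03 rad, the same as the squeezed-shut one in the tray (0.022), so that is fit bias. The bystanders haven't moved.

```bash
python3 -c "
from plant import env
print(env.finish_job())"
```

```text
the job is handed in; nothing more can be done
None
```

The job is handed in, at about 34 s of the 72 s: the mould that jammed (the middle one) is shut and flat in the repair tray, the two sound moulds went to their stops and are shut again, and the jars and other things did not move; two slips: the jammed mould took about 13 N while I shut it, which turned it slightly before the lift, and I viewed 11 pictures where 10 were allowed.

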